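# Gang-clamp printed parts and tighten the ratchet

### The arm

A 6-joint arm with a two-finger parallel gripper is mounted at the origin on a cart in front of the work surface, level with it; the furniture and walls round the work are solid. World frame = base frame: x ahead of the robot, y to its left, z up, the work surface at z = 0. Lengths are in m, angles in rad, forces in N, time in s.
With the tool pointing down it reaches from about 0.25 to 0.775 m from the base axis. Payload 4 kg.
Tool frame: the origin (TCP) lies midway between the tips of the shut fingers; the grasp point (between the pads) lies manip.grip_point_offset behind it (manip.grip_point_offset is the distance from the TCP to the grasp point, in m); z points along the fingers, y is the line along which they close (so a half turn about z gives the same grasp; the last joint's range is limited). The gripper opens to 85 mm and grips with 20 to 120 N. Pads are 22 mm wide; open, the fingers measure 114 mm over their backs; the gripper's body (76 mm by 85 mm) begins 54 mm behind the grasp point. The pads swing forward as they close: fully open they stand 13 mm farther back than shut.
Start: joints at [1.001, 0.087, 1.371, -0, 1.684, -0.103], TCP at [0.248, 0.491, 0.198] pointing down, gripper open.
Joint ranges: [-3.1, 3.1], [-0.76, 2.03], [0.27, 2.55], [-1.08, 4.22], [0.17, 2.65], [-2.57, 2.57]. Speed limits (rad/s): [2.79, 2.79, 3.14, 3.14, 3.14, 3.14].

### API

Orientations are given as a 3x3 rotation matrix whose columns are the frame's x, y, z axes.
In Python, from station import manip gives the robot as it stands.
- The arm moves only by the tool arm_command, never from a script. Its argument "steps" is a list that holds one entry, the list of rows, each a list of 5 numbers: the shift along the tool's x, y, z in m, then the turn about the tool's z in rad, then the gripper's target within -1 to 1 (fully open at 1, half-way at 0, shut at -1). In form: [[[x, y, z, yaw, grip], ...]]. A call has 1 to 12 rows; each row is the pose to reach, as a shift and turn from the pose commanded when the call began, along the tool's axes at that moment; what a row does not reach only later rows make up. A row lasts 1/8 s, in which the tool goes at most 62.5 mm and 10.7 degrees, less where a joint would pass 70% of its speed; a pose out of reach is approached as far as the arm can. A call with a gripper value outside its range is refused whole. The fingers move at their own pace and stop on an object; the grip force is fixed at half the most. Time passes only in rows, so rows that repeat a pose let the fingers close. It gives the time, the measured TCP pose, the force, the opening and the grip force at its end, in the units of the state.
- manip.sense(): the state, without advancing time (a new reading comes with each control period).
- manip.read_camera(name): name is "scene" or "top"; returns a dict with "image" (400x640x3 uint8, red, green, blue), "mtx" (3x3 intrinsics, pixels), "origin" and "orientation" of the camera in the world. Camera axes: x right, y up, looking along -z (the intrinsics and any distortion apply to the point x, -y, -z); pixel columns grow to the right and rows downward; lengths in m; the calibration is good to about 2 mm. A picture is of the moment at which its call begins. There is no depth.
- manip.sign_off(): hands the job in; it is judged then, once.
Trained networks look in a picture, given as the dict that the camera call returned (one of the last four; its "shot" number tells which), for a name from the list of things; names that differ only in an ending like _2 or _b are one class to them, and where a whole thing is asked for, a point or a joint stands for the part that bears it (a point fixed in the world has none). Each returns a list of dicts, best first, with "conf" (0 to 1); they miss things now and then, are a little off and sometimes report something else, mostly with a low value. They report only what shows in the picture. A call takes as long as a camera call.
- manip.find_in(picture, label): "rect" ([left, top, right, bottom] in pixels, round what is visible of it).
The state is a dict: "clock": time; "joint_positions": joint angles; "joint_velocities": joint speeds; "effort": joint torques, N m; "tool_pos": TCP position; "eef_rot": TCP orientation; "wrist_force": force on the tool from outside, world axes, zero at the start; "moment": the same for the moment, N m; "opening": opening from 0.0 (shut) to 1.0 (fully open); "grip_force": force on a finger pad.
Only numpy, scipy, OpenCV 4.12 (cv2) and the standard library are available. Lean on these libraries where they do the work, as an engineer would, in place of code of your own. Each camera call takes 0.05 s, during which the arm holds its last target. There are 200 camera calls.

### The job

Clamp all the grey printed parts for finishing: lay each one flat in the bench clamp, pushed up against the low side fence and against the end fence or the part before it, so that they stand in one gapless row in the corner. Flip the small pawl lever on the ratchet head over to the tightening (clockwise) side before you swing the ratchet handle, then, once the parts are all packed, work the handle back and forth until the jaw's black pad bears on the row and is clearly pressed in on its springs, and let go. Leave the other tools on the bench where they are.

Things in the scene. Friction and masses are not known exactly. Their poses are not given: they have to be found in the camera images.
- clamp: the bench clamp, fixed: aluminium plate 90 x 270 mm, top 10 mm above the bench, turned by a few degrees. Axes: y along its length, x across it and away from the robot, z up; corner has the same axes. Origin on the bench, 35 mm in -x and 120 mm in -y from the corner. Plate: x -42 to 48, y -131 to 139 mm
- corner (a point): reference corner, on the plate's top where the fences' inner faces meet. End fence (18 mm high, 14 thick, 84 wide): face at y = 0, fence on the +y side. Side fence (8 mm high, 10 thick): face at x = 0, on the +x side, from y = +14 to -135 mm. Parts lie with their 60 mm along x and 20 mm along y: packed centres at x = -30, z = +13, y = -10, -30, -50, -70, -90 mm. Open on the -x side
- part_a_mid (a point): grey printed part, one of three to five alike (absent ones give None), 50 g, lying on its base: base 20 x 60 x 8 mm (20 along its x, 60 along y); on it two blocks 20 mm wide in x: a tall one, y = +8 to +28 mm, top 26 mm above the underside, and a low one, y = -26 to -14 mm, top 20 mm up. This point: middle of the base's outline, 13 mm above the underside. Either way round will do
- part_b_mid (a point): grey printed part, one of three to five alike (absent ones give None), 50 g, lying on its base: base 20 x 60 x 8 mm (20 along its x, 60 along y); on it two blocks 20 mm wide in x: a tall one, y = +8 to +28 mm, top 26 mm above the underside, and a low one, y = -26 to -14 mm, top 20 mm up. This point: middle of the base's outline, 13 mm above the underside. Either way round will do
- part_c_mid (a point): grey printed part, one of three to five alike (absent ones give None), 50 g, lying on its base: base 20 x 60 x 8 mm (20 along its x, 60 along y); on it two blocks 20 mm wide in x: a tall one, y = +8 to +28 mm, top 26 mm above the underside, and a low one, y = -26 to -14 mm, top 20 mm up. This point: middle of the base's outline, 13 mm above the underside. Either way round will do
- part_d_mid (a point): grey printed part, one of three to five alike (absent ones give None), 50 g, lying on its base: base 20 x 60 x 8 mm (20 along its x, 60 along y); on it two blocks 20 mm wide in x: a tall one, y = +8 to +28 mm, top 26 mm above the underside, and a low one, y = -26 to -14 mm, top 20 mm up. This point: middle of the base's outline, 13 mm above the underside. Either way round will do
- part_e_mid (a point): grey printed part, one of three to five alike (absent ones give None), 50 g, lying on its base: base 20 x 60 x 8 mm (20 along its x, 60 along y); on it two blocks 20 mm wide in x: a tall one, y = +8 to +28 mm, top 26 mm above the underside, and a low one, y = -26 to -14 mm, top 20 mm up. This point: middle of the base's outline, 13 mm above the underside. Either way round will do
- pad_face (a point): centre of the front face of the jaw's black pad, 54 mm wide, 20 mm high (lower edge 2.5 mm above the plate); it faces the end fence and starts 140 mm from it. The steel jaw behind it is 56 mm wide and stands 29 mm above the plate
- jaw (a joint): travel of the jaw toward the end fence in m, 0 at the start, -0.008 to 0.095; must not be wound back from where it starts; the ratchet drives it 14 mm per rad of driving swing; it resists pushing (30 N of friction) and stays where it is left
- pad (a joint): how far the sprung pad is pressed into the jaw in m: 0 free, 0.008 fully in; 2 N starts it, 10 N presses it fully in. Clearly pressed in means 3 mm or more; fully in is all right
- handle (a joint): angle of the ratchet handle in rad, -0.75 to 0.75 between stops, growing clockwise seen from above; at 0 it points along the clamp's +x. Stays where it is left (0.35 N m of friction; 0.8 to 1.1 when driving). Lever at tightening: growing swings drive the jaw to the end fence, others run free; teeth 0.25 rad apart, so up to that is lost per stroke. Lever at loosening: the opposite
- axis (a point): on the handle's upright axis, 54 mm above the bench, 215 mm in -y and 35 mm in -x from the corner; the round steel ratchet head here is 80 mm in diameter, top at 64 mm above the bench, with a 4 mm boss on it
- knob (a point): centre of the black grip knob at the handle's end: an upright cylinder 22 mm in diameter, 30 mm high, from 68 to 98 mm above the bench, 140 mm from the handle's axis. It is fixed to the handle. The bar under it is 18 mm wide, top 61 mm above the bench
- lever (a joint): angle of the pawl lever relative to the handle in rad: -0.40 (loosening, as found) or +0.40 (tightening), growing clockwise seen from above; at 0 it points outward along the handle. An over-centre spring throws it to either side; 2 to 4 N at its end carries it over. It nods toward 0 (to 0.2) as the teeth click by. Set to tightening means above 0.08
- lever_tip (a point): point on the pawl lever 32 mm from its upright pivot, halfway up; the pivot is on the handle 50 mm from the handle's axis. The lever is an upright black fin 8 mm thick that reaches 38 mm from its pivot, from 65 to 87 mm above the bench. A fingertip pushing its side flips it
- loupe: black eye loupe standing among the parts, 39 mm in diameter, 38 mm high; to be left alone (origin under its centre)
- ring_part: beige round printed part, 44 mm in diameter, 24 mm high; not one of the parts to clamp, leave alone
- hemostat: locking forceps lying flat, 124 mm long, 5 mm high; leave alone

How it is judged:
On the way, in this order (a step that is already met when the one before it is completed fails the run):
1. all the parts stand flat in one gapless row against both fences, the pad not yet pressed (x of part_a_mid in the frame of corner between -0.034 and -0.026 m and z of part_a_mid in the frame of corner between 0.009 and 0.017 m and y of part_a_mid in the frame of corner between -0.106 and -0.006 m and angle between the x axis of each of part_a_mid, part_b_mid, part_c_mid, part_d_mid, part_e_mid and the y axis of corner, either way round below 0.1 rad and (y of part_a_mid in the frame of corner above -0.0135 m or distance between part_a_mid and part_b_mid below 0.0235 m or distance between part_a_mid and part_c_mid below 0.0235 m or distance between part_a_mid and part_d_mid below 0.0235 m or distance between part_a_mid and part_e_mid below 0.0235 m) and x of part_b_mid in the frame of corner between -0.034 and -0.026 m and z of part_b_mid in the frame of corner between 0.009 and 0.017 m and y of part_b_mid in the frame of corner between -0.106 and -0.006 m and (y of part_b_mid in the frame of corner above -0.0135 m or distance between part_b_mid and part_a_mid below 0.0235 m or distance between part_b_mid and part_c_mid below 0.0235 m or distance between part_b_mid and part_d_mid below 0.0235 m or distance between part_b_mid and part_e_mid below 0.0235 m) and x of part_c_mid in the frame of corner between -0.034 and -0.026 m and z of part_c_mid in the frame of corner between 0.009 and 0.017 m and y of part_c_mid in the frame of corner between -0.106 and -0.006 m and (y of part_c_mid in the frame of corner above -0.0135 m or distance between part_c_mid and part_a_mid below 0.0235 m or distance between part_c_mid and part_b_mid below 0.0235 m or distance between part_c_mid and part_d_mid below 0.0235 m or distance between part_c_mid and part_e_mid below 0.0235 m) and x of part_d_mid in the frame of corner between -0.034 and -0.026 m and z of part_d_mid in the frame of corner between 0.009 and 0.017 m and y of part_d_mid in the frame of corner between -0.106 and -0.006 m and (y of part_d_mid in the frame of corner above -0.0135 m or distance between part_d_mid and part_a_mid below 0.0235 m or distance between part_d_mid and part_b_mid below 0.0235 m or distance between part_d_mid and part_c_mid below 0.0235 m or distance between part_d_mid and part_e_mid below 0.0235 m) and x of part_e_mid in the frame of corner between -0.034 and -0.026 m and z of part_e_mid in the frame of corner between 0.009 and 0.017 m and y of part_e_mid in the frame of corner between -0.106 and -0.006 m and (y of part_e_mid in the frame of corner above -0.0135 m or distance between part_e_mid and part_a_mid below 0.0235 m or distance between part_e_mid and part_b_mid below 0.0235 m or distance between part_e_mid and part_c_mid below 0.0235 m or distance between part_e_mid and part_d_mid below 0.0235 m) and value of joint pad below 0.0015 m), for 0.2 s.
2. the pawl lever is at the tightening side and the pad is pressed in at least 3 mm (value of joint lever above 0.08 rad and value of joint pad above 0.003 m), for 0.2 s.
At the end, for the whole second after the job is handed in: every part that is there lies flat on the clamp plate, square within 0.1 rad, within 4 mm of the side fence, and within 3.5 mm of the end fence or of a neighbour in the row; the pawl lever is at the tightening side (above 0.08 rad) and the jaw's pad is pressed in by at least 3 mm (all of step 2 and x of part_a_mid in the frame of corner between -0.034 and -0.026 m and z of part_a_mid in the frame of corner between 0.009 and 0.017 m and y of part_a_mid in the frame of corner between -0.106 and -0.006 m and angle between the x axis of each of part_a_mid, part_b_mid, part_c_mid, part_d_mid, part_e_mid and the y axis of corner, either way round below 0.1 rad and (y of part_a_mid in the frame of corner above -0.0135 m or distance between part_a_mid and part_b_mid below 0.0235 m or distance between part_a_mid and part_c_mid below 0.0235 m or distance between part_a_mid and part_d_mid below 0.0235 m or distance between part_a_mid and part_e_mid below 0.0235 m) and x of part_b_mid in the frame of corner between -0.034 and -0.026 m and z of part_b_mid in the frame of corner between 0.009 and 0.017 m and y of part_b_mid in the frame of corner between -0.106 and -0.006 m and (y of part_b_mid in the frame of corner above -0.0135 m or distance between part_b_mid and part_a_mid below 0.0235 m or distance between part_b_mid and part_c_mid below 0.0235 m or distance between part_b_mid and part_d_mid below 0.0235 m or distance between part_b_mid and part_e_mid below 0.0235 m) and x of part_c_mid in the frame of corner between -0.034 and -0.026 m and z of part_c_mid in the frame of corner between 0.009 and 0.017 m and y of part_c_mid in the frame of corner between -0.106 and -0.006 m and (y of part_c_mid in the frame of corner above -0.0135 m or distance between part_c_mid and part_a_mid below 0.0235 m or distance between part_c_mid and part_b_mid below 0.0235 m or distance between part_c_mid and part_d_mid below 0.0235 m or distance between part_c_mid and part_e_mid below 0.0235 m) and x of part_d_mid in the frame of corner between -0.034 and -0.026 m and z of part_d_mid in the frame of corner between 0.009 and 0.017 m and y of part_d_mid in the frame of corner between -0.106 and -0.006 m and (y of part_d_mid in the frame of corner above -0.0135 m or distance between part_d_mid and part_a_mid below 0.0235 m or distance between part_d_mid and part_b_mid below 0.0235 m or distance between part_d_mid and part_c_mid below 0.0235 m or distance between part_d_mid and part_e_mid below 0.0235 m) and x of part_e_mid in the frame of corner between -0.034 and -0.026 m and z of part_e_mid in the frame of corner between 0.009 and 0.017 m and y of part_e_mid in the frame of corner between -0.106 and -0.006 m and (y of part_e_mid in the frame of corner above -0.0135 m or distance between part_e_mid and part_a_mid below 0.0235 m or distance between part_e_mid and part_b_mid below 0.0235 m or distance between part_e_mid and part_c_mid below 0.0235 m or distance between part_e_mid and part_d_mid below 0.0235 m)); the robot touches nothing.
It fails at once if the jaw is wound back 5 mm or more behind where it started (the handle swung with the pawl lever on the loosening side) (value of joint jaw below -0.005 m).
It fails at once if a bystander (loupe, round part or forceps) is moved more than 5 cm (distance of any of loupe, ring_part, hemostat from where it was at the start of the episode above 0.05 m).
Of part_a, part_b, part_c, part_d, part_e only 3 to 5 are there at a start; the rules pass over those that are not, and their reading is None.
At some moment in a run one of part_a, part_b, part_c, part_d, part_e may be knocked a few centimetres aside while the robot is not near it.
Once in a run the grip may slacken for a moment while it holds something.
It also fails if it takes over 210 s, if anything falls off the work surface, if the arm or the gripper's body presses on something with over 40 N, if the wrist force passes 120 N, or if a joint passes its speed limit or range.

## Working session

There is one attempt and no reset: what is moved stays moved. The work goes in short steps, Python scripts to look and compute and a tool call to move; the robot and the scene stay as the last step left them, time stands still between calls to the robot, and variables do not carry over. Pictures are saved under pics/ and viewed, at most 14 in all, crops included, and the job is handed in when it is done.

Besides the shell and the picture viewer there is one more tool, called by a JSON object that holds its "fn" and its "kwargs". arm_command: Moves the arm, as the interface text tells. Its arguments: {"type":"object","properties":{"steps":{"type":"array","items":{"type":"array","items":{"type":"array","items":{"type":"number"}}}}},"required":["steps"]}

```bash
mkdir -p pics; ls
cat > h.py <<'E'
import numpy as np, cv2
from station import manip
def shot(n,save=None):
    p=manip.read_camera(n)
    if save: cv2.imwrite('pics/'+save,p['image'][:,:,::-1])
    return p
def proj(p,P):
    P=np.atleast_2d(P); c=(P-p['origin'])@np.array(p['orientation'])
    c=c*[1,-1,-1]; q=c@np.array(p['mtx']).T
    return q[:,:2]/q[:,2:]
def ray(p,uv):
    d=np.linalg.inv(p['mtx'])@[uv[0],uv[1],1]
    return np.array(p['orientation'])@(d*[1,-1,-1])
def onz(p,uv,z):
    d=ray(p,uv); o=np.array(p['origin']); return o+d*(z-o[2])/d[2]
def tri(p,a,q,b):
    A=[];B=[]
    M=np.zeros((3,3));v=np.zeros(3)
    for c,uv in((p,a),(q,b)):
        d=ray(c,uv);d/=np.linalg.norm(d);N=np.eye(3)-np.outer(d,d);M+=N;v+=N@c['origin']
    return np.linalg.solve(M,v)
E
python3 - <<'E'
from h import *
np.set_printoptions(precision=4,suppress=True)
s=manip.sense();print({k:np.round(v,3).tolist() for k,v in s.items()},manip.grip_point_offset)
for n in('scene','top'):
    p=shot(n,n+'0.png');print(n,p['mtx'],p['origin'],p['orientation'],[k for k in p])
    for l in('part_a_mid','clamp','pad_face','jaw','handle','knob','axis','lever','lever_tip','loupe','ring_part','hemostat'):
        print(l,[(np.round(r['rect']).tolist(),round(r['conf'],2)) for r in manip.find_in(p,l)])
E
```

```text
pics
{'clock': 0.0, 'joint_positions': [1.001, 0.088, 1.372, 0.0, 1.684, -0.103], 'joint_velocities': [0.001, -0.0, -0.001, -0.0, -0.005, 0.001], 'effort': [0.001, -35.187, -31.327, 0.0, 0.011, 0.0], 'tool_pos': [0.247, 0.491, 0.197], 'eef_rot': [[-0.893, 0.45, -0.001], [0.45, 0.893, -0.002], [0.0, -0.002, -1.0]], 'wrist_force': [-0.856, 0.305, 0.792], 'moment': [0.009, -0.016, -0.004], 'grip_force': 0.0, 'opening': 0.996} 0.0187
scene [[383.6853   0.     318.8783]
 [  0.     383.6853 197.0605]
 [  0.       0.       1.    ]] [-0.0765  0.6716  0.4843] [[-0.6001  0.3748 -0.7067]
 [-0.7996 -0.2581  0.5422]
 [ 0.0208  0.8905  0.4546]] ['image', 'mtx', 'origin', 'orientation', 'shot']
part_a_mid [([303.0, 259.0, 314.0, 282.0], 0.74)]
clamp [([290.0, 157.0, 398.0, 242.0], 0.7)]
pad_face []
jaw [([345.0, 193.0, 393.0, 215.0], 0.85), ([354.0, 157.0, 393.0, 202.0], 0.69)]
handle [([353.0, 154.0, 393.0, 202.0], 0.69)]
knob [([351.0, 154.0, 389.0, 200.0], 0.78)]
axis [([292.0, 150.0, 394.0, 242.0], 0.73)]
lever [([361.0, 163.0, 373.0, 178.0], 0.61)]
lever_tip [([360.0, 167.0, 375.0, 182.0], 0.4
[... 629 characters left out ...]
28)]
clamp [([292.0, 131.0, 425.0, 219.0], 0.67)]
pad_face [([357.0, 188.0, 361.0, 205.0], 0.41)]
jaw [([361.0, 188.0, 418.0, 208.0], 0.62)]
handle [([381.0, 134.0, 422.0, 216.0], 0.69), ([256.0, 169.0, 270.0, 192.0], 0.39)]
knob [([376.0, 132.0, 424.0, 214.0], 0.95)]
axis [([295.0, 135.0, 426.0, 220.0], 0.75), ([365.0, 185.0, 365.0, 210.0], 0.31)]
lever [([232.0, 205.0, 256.0, 223.0], 0.63), ([256.0, 167.0, 271.0, 193.0], 0.41)]
lever_tip [([397.0, 160.0, 406.0, 179.0], 0.48)]
loupe [([188.0, 205.0, 204.0, 224.0], 0.64), ([380.0, 135.0, 421.0, 213.0], 0.28), ([363.0, 183.0, 364.0, 209.0], 0.21)]
ring_part [([366.0, 265.0, 385.0, 286.0], 0.74)]
hemostat [([297.0, 261.0, 345.0, 286.0], 0.61)]
```

Run:
```python
import cv2
a=cv2.imread('pics/top0.png')[110:310,160:440];cv2.imwrite('pics/t1.png',cv2.resize(a,(784,560),interpolation=cv2.INTER_CUBIC))
a=cv2.imread('pics/scene0.png')[140:310,180:440];cv2.imwrite('pics/s1.png',cv2.resize(a,(780,510),interpolation=cv2.INTER_CUBIC))
```

```text
(no output)
```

View pics/t1.png

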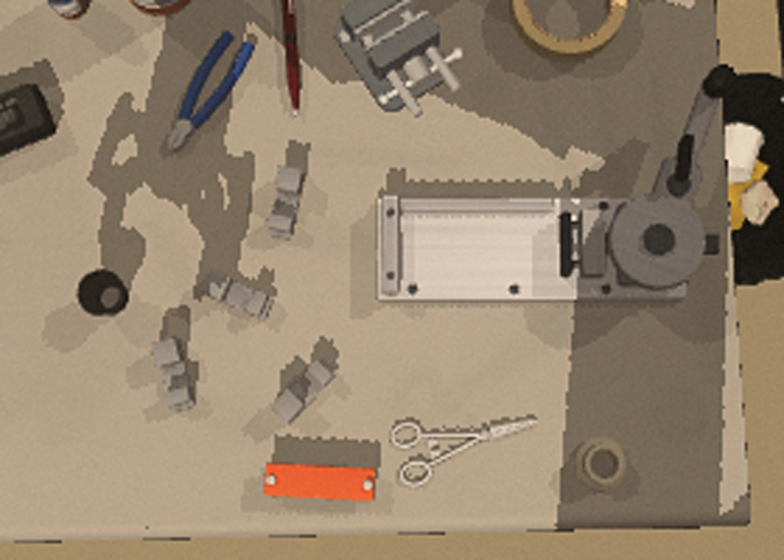

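View pics/s1.png

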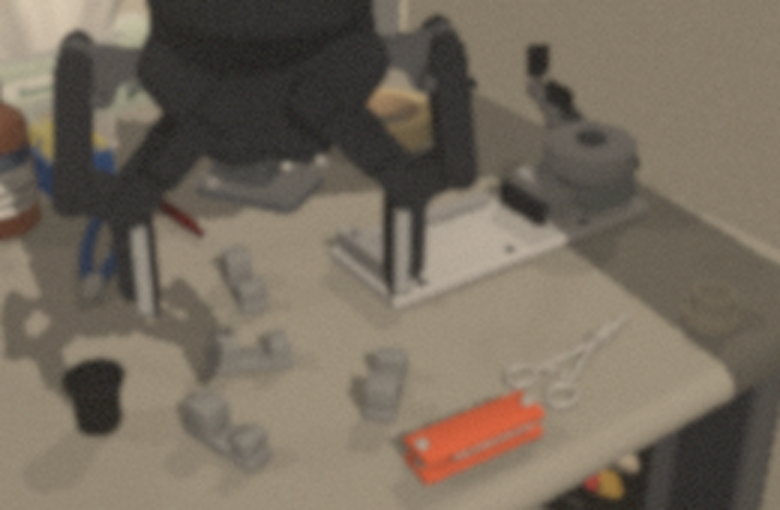

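Four parts: crop top at (287,200), (240,295), (175,372), (305,387); loupe at (103,293); clamp plate corners at (377,199), (377,299), (686,299); knob at (718,80); lever tip at (684,140). The scene view confirms the four parts, with the gripper hanging over the clamp. I'll zoom for accurate picks.

Run:
```python
import cv2,numpy as np
t=cv2.imread('pics/top0.png');s=cv2.imread('pics/scene0.png')
r=lambda a,k:cv2.resize(a,None,fx=k,fy=k,interpolation=cv2.INTER_CUBIC)
A=r(t[155:265,205:285],5);B=r(s[217:302,228:320],4)
C=np.zeros((550,800,3),np.uint8);C[:,:400]=A;C[:B.shape[0],410:410+B.shape[1]]=B
cv2.imwrite('pics/z1.png',C)
cv2.imwrite('pics/z2.png',r(t[128:222,288:430],5.5))
```

```text
(no output)
```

View pics/z1.png

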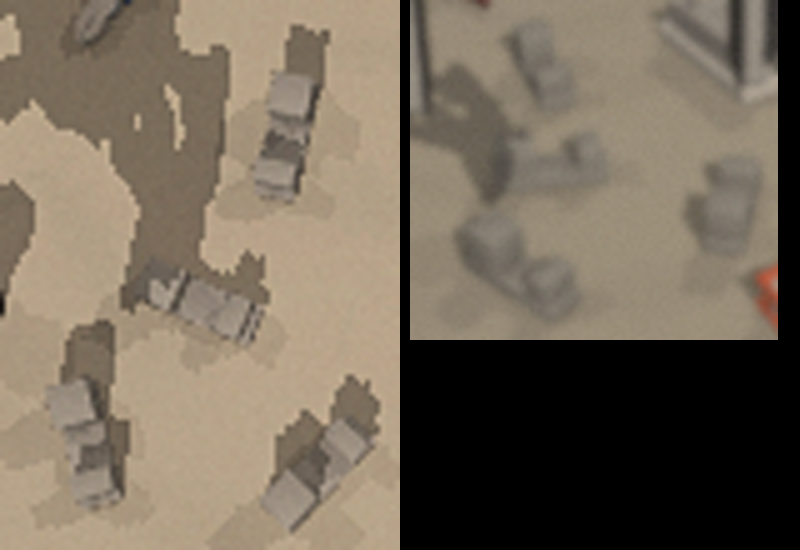

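View pics/z2.png

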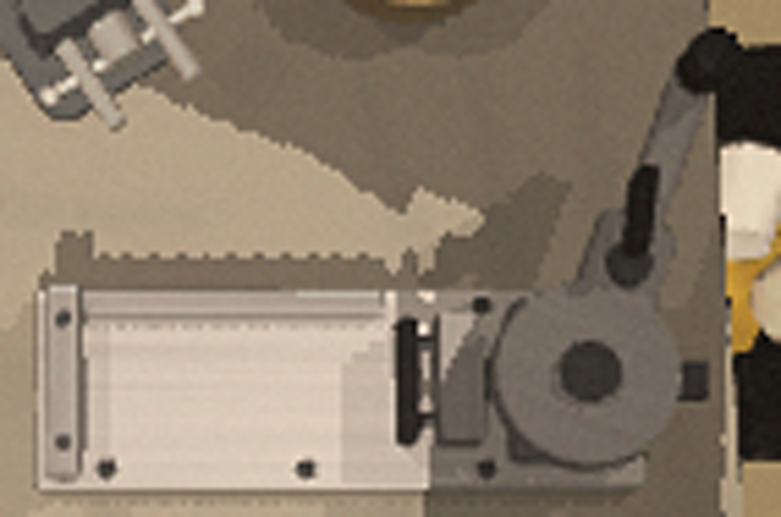

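The zooms show parts 1–4 with block tops at z1 (293,94)/(277,172), (165,290)/(238,315), (70,402)/(97,482), (291,498)/(345,440). In z2 the plate corners are at (41,291), (40,489), (643,488), the boss at (590,370), the knob at (712,58), and the lever tip at about (645,170).

```bash
cat > m.py <<'E'
from h import *
from scipy.optimize import least_squares
np.set_printoptions(precision=4,suppress=True)
t=shot('top');s=shot('scene')
T=lambda x,y:(205+x/5-.4,155+y/5-.4); S=lambda x,y:(228+(x-410)/4-.4,217+y/4-.4); Z=lambda x,y:(288+x/5.5-.4,128+y/5.5-.4)
def parts():
  for n,(a,b,c,d) in dict(P1=((293,94),(277,172),(533,35),(557,78)),P2a=((165,288),(238,313),(515,145),(587,140)),P2b=((238,313),(165,288),(587,140),(515,145)),P3=((70,402),(97,482),(490,228),(552,275)),P4=((291,498),(345,440),(725,205),(737,168))).items():
    A=onz(t,T(*a),.026);B=onz(t,T(*b),.020)
    A2=tri(t,T(*a),s,S(*c));B2=tri(t,T(*b),s,S(*d))
    u=(A-B)[:2];L=np.linalg.norm(u);m=B[:2]+u*21/38   # middle between block outer faces
    print(n,'sep',L,'grip centre',m,'long dir deg',np.degrees(np.arctan2(u[1],u[0])),'tri z',A2[2],B2[2],'sceneplane',onz(s,S(*c),.026)[:2]-A[:2])
parts()
pts=[((.048,.139,.010),(41,291)),((-.042,.139,.010),(40,489)),((-.042,-.131,.010),(643,488)),((0,-.095,.068),(590,370))]
q=lambda v,P:np.array([[np.cos(v[2]),-np.sin(v[2]),0],[np.sin(v[2]),np.cos(v[2]),0],[0,0,1]])@P+[v[0],v[1],0]
f=lambda v:np.concatenate([proj(t,q(v,np.array(P)))[0]-Z(*c) for P,c in pts])
r=least_squares(f,[.5,.1,0]);v=r.x
print('clamp',v,'resid',r.fun.reshape(-1,2))
print('corner',q(v,np.array([.035,.12,.01])),'axis',q(v,np.array([0,-.095,.054])))
ax=q(v,np.array([0,-.095,0]))
for n,c,z in(('knob',(712,58),.098),('pivot',(630,265),.08),('tipend',(645,168),.087)):
    w=onz(t,Z(*c),z)-ax;w=w[:2]; l=np.hypot(*w)
    ang=np.arctan2(w[1],w[0])-v[2];print(n,w+ax[:2],'r',l,'handle angle cw',-ang)
# predicted features as pixel check: fence inner edges
for P in((.035,.12,.028),(-.03,.12,.028),(.035,0,.018),(.035,-.015,.018)):
    print(P,(proj(t,q(v,np.array(P)))[0]+.4-[288,128])*5.5)
E
python3 m.py
```

```text
P1 sep 0.03805958709560274 grip centre [0.5906 0.3221] long dir deg -12.445600578213723 tri z 0.020320726439246713 0.013997667781252436 sceneplane [-0.0063  0.0056]
P2a sep 0.03582105164481867 grip centre [0.5082 0.3636] long dir deg 70.87960871570124 tri z 0.022520813937948327 0.018740055439695667 sceneplane [-0.0019  0.005 ]
P2b sep 0.03808615006321917 grip centre [0.5069 0.36  ] long dir deg -110.58120600500146 tri z 0.018740055439695667 0.022520813937948327 sceneplane [-0.0066  0.0076]
P3 sep 0.03913708449652707 grip centre [0.4435 0.4168] long dir deg 18.154357293347122 tri z 0.024008679761757298 0.015511709273095682 sceneplane [-0.001   0.0028]
P4 sep 0.03648837488757863 grip centre [0.4256 0.3076] long dir deg 137.4228046090033 tri z 0.02053826656690677 0.016143172734275544 sceneplane [-0.004   0.0064]
clamp [ 0.5428  0.1054 -0.014 ] resid [[-0.6841 -0.28  ]
 [-0.6342  0.0885]
 [ 0.8938  0.0003]
 [ 0.4066  0.1127]]
corner [0.5795 0.2249 0.01  ] axis [0.5415 0.0104 0.054 ]
knob [ 0.6675 -0.0401] r 0.1357584276174813 handle angle cw 0.3670600160920458
pivot [ 0.5839 -0.0051] r 0.045100266041967686 handle angle cw 0.33747314942459594
tipend [ 0.6236 -0.0121] r 0.08515870090067747 handle angle cw 0.2534006274471403
(0.035, 0.12, 0.028) [ 79.4745 309.3877]
(-0.03, 0.12, 0.028) [ 79.4671 456.4239]
(0.035, 0, 0.018) [350.3788 313.9727]
(0.035, -0.015, 0.018) [384.1181 313.9493]
```

```bash
cat >> h.py <<'E'
TH=-.014; COR=np.array([.5795,.2237,.010])
R=np.array([[np.cos(TH),-np.sin(TH),0],[np.sin(TH),np.cos(TH),0],[0,0,1]])
def C(x,y,z): return COR+R@[x,y,z]   # corner frame -> world
def to(pos,ydeg=None):
    "shift in tool axes and yaw (rad) from the present pose to world pos with tool y axis along ydeg (mod 180)"
    s=manip.sense();M=np.array(s['eef_rot']);d=M.T@(np.array(pos)-s['tool_pos'])
    a=np.degrees(np.arctan2(M[1,1],M[0,1])); w=0
    if ydeg is not None:
        w=-((ydeg-a+90)%180-90)
        q=s['joint_positions']; print('q6 deg now %.0f, tool y at %.1f'%(np.degrees(q[5]),a))
    print(np.round(d*1000,1),'mm yaw',round(np.radians(w),3))
    return d
E
python3 - <<'E'
from h import *
to([.4256,.3076,.10],137.4);to([.4256,.3076,.006],137.4)
t=shot('top');r=manip.find_in(t,'loupe')[0]['rect'];print(onz(t,((r[0]+r[2])/2,(r[1]+r[3])/2),.025))
E
```

```text
q6 deg now -6, tool y at 63.3
[-241.6  -83.8   98.2] mm yaw -1.294
q6 deg now -6, tool y at 63.3
[-241.6  -83.8  192.2] mm yaw -1.294
[0.5090247  0.47406625 0.025     ]
```

{"fn": "arm_command", "kwargs": {"steps": [[[-0.06,-0.02,0.0,-0.18,0.7],[-0.12,-0.04,0.03,-0.36,0.7],[-0.18,-0.06,0.06,-0.54,0.7],[-0.242,-0.084,0.098,-0.72,0.7],[-0.242,-0.084,0.098,-0.9,0.7],[-0.242,-0.084,0.098,-1.08,0.7],[-0.242,-0.084,0.098,-1.294,0.7],[-0.242,-0.084,0.098,-1.294,0.7],[-0.242,-0.084,0.098,-1.294,0.7]]]}}

```text
clock: 2.62
tool_pos: [0.4259, 0.3072, 0.1002]
eef_rot: [[-0.677, -0.736, 0.0], [-0.736, 0.677, 0.0], [-0.0, 0.0, -1.0]]
wrist_force: [0.4, 0.4, -0.0]
opening: 0.853
grip_force: 0.0
```

Run:
```python
from h import *
print(manip.sense()['opening']);to([.4256,.3076,.006],137.4)
p=shot('scene');a=p['image'][190:330,240:400,::-1];cv2.imwrite('pics/g1.png',cv2.resize(a,None,fx=4,fy=4))
```

```text
0.8525617549563045
q6 deg now -108, tool y at 137.4
[-0.1  0.5 94.2] mm yaw -0.001
```

View pics/g1.png

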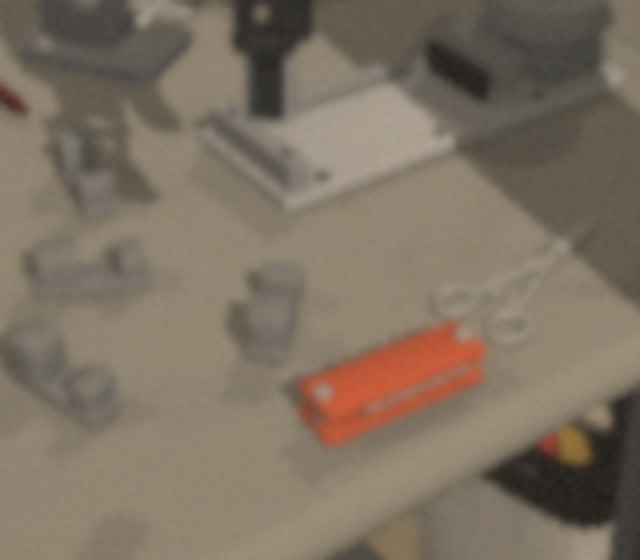

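The gripper is above part 4 (230–300, 265–360 in the crop); everything else is unmoved, and part 2's left block is the tall one.

{"fn": "arm_command", "kwargs": {"steps": [[[0,0,0.04,0,0.7],[0,0,0.075,0,0.7],[0,0,0.094,0,0.7],[0,0,0.094,0,0.7],[0,0,0.094,0,0.2],[0,0,0.094,0,-0.2],[0,0,0.094,0,-1],[0,0,0.094,0,-1],[0,0,0.094,0,-1],[0,0,0.094,0,-1]]]}}

```text
clock: 3.92
tool_pos: [0.4258, 0.3072, 0.0063]
eef_rot: [[-0.677, -0.736, 0.0], [-0.736, 0.677, 0.0], [-0.0, -0.0, -1.0]]
wrist_force: [1.0, -0.5, 0.4]
opening: -0.0
grip_force: 0.0
```

Run:
```python
from h import *
p=shot('scene');a=p['image'][190:330,240:400,::-1];a=cv2.resize(a,None,fx=2.5,fy=2.5)
q=shot('top');b=q['image'][150:290,190:350,::-1];b=cv2.resize(b,None,fx=2.5,fy=2.5)
cv2.imwrite('pics/g2.png',np.hstack([a,b]))
print(proj(p,[.4258,.3072,.006]),proj(q,[.4258,.3072,.006]))
```

```text
[[308.90388486 268.62992756]] [[268.52812662 249.26089809]]
```

View pics/g2.png

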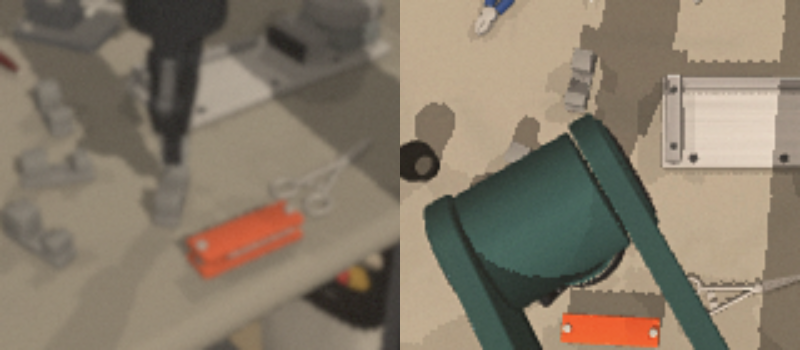

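Run:
```python
from h import *
np.set_printoptions(precision=1,suppress=True)
p=shot('scene');s=manip.sense();M=np.array(s['eef_rot']);o=np.array(s['tool_pos'])
print('at g1 tips',proj(p,[[.4259,.3072,.109],[.4259-.736*.036,.3072+.677*.036,.109],[.4259+.736*.036,.3072-.677*.036,.109]]))
im=cv2.resize(p['image'][190:330,240:400,::-1],None,fx=4,fy=4)
u=np.array([-.736,.677,0]);n=np.array([.677,.736,0]);c=np.array([.4256,.3076,0])-u*.001
def box(y0,y1,z0,z1,col):
    P=np.array([c+n*a+u*b+[0,0,z] for z in(z0,z1) for a,b in((-.01,y0),(.01,y0),(.01,y1),(-.01,y1))])
    q=((proj(p,P)-[240,190])*4).astype(int)
    for k in(0,4): cv2.polylines(im,[q[k:k+4]],True,col,1)
    for k in range(4): cv2.line(im,q[k],q[k+4],col,1)
box(-.03,.03,0,.008,(0,0,255));box(.008,.028,.008,.026,(0,255,0));box(-.026,-.014,.008,.02,(255,0,0))
q=((proj(p,[o,o+[0,0,.05],o+[0,0,.1]])-[240,190])*4).astype(int);cv2.polylines(im,[q],False,(255,0,255),1)
cv2.imwrite('pics/g3.png',im)
```

```text
at g1 tips [[309.4 224.6]
 [306.9 234.9]
 [311.6 215.2]]
```

View pics/g3.png

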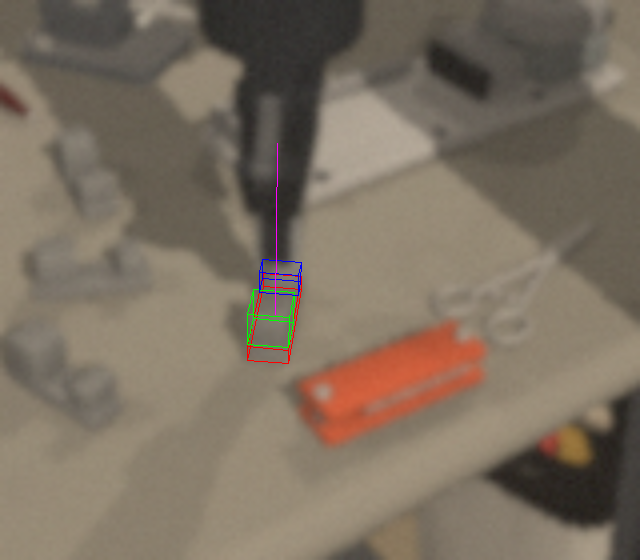

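Run:
```python
from h import *
np.set_printoptions(precision=1,suppress=True)
p=shot('scene')
for z in(.197,.21,.23,.25): print(z,proj(p,[[.247+s*.45*.0425,.491+s*.893*.0425,z] for s in(-1,1)]).ravel())
a=cv2.imread('pics/scene0.png')[190:270,210:340]
b=p['image'][200:290,280:340,::-1]
a=cv2.resize(a,None,fx=3.6,fy=3.6,interpolation=cv2.INTER_CUBIC);b=cv2.resize(b,None,fx=5,fy=5,interpolation=cv2.INTER_CUBIC)
C=np.zeros((450,800,3),np.uint8);C[:a.shape[0],:a.shape[1]]=a;C[:b.shape[0],480:480+b.shape[1]]=b;cv2.imwrite('pics/g4.png',C)
```

```text
0.197 [307.4 267.6 235.7 274.3]
0.21 [307.5 258.8 234.9 265.3]
0.23 [307.6 244.9 233.5 251.1]
0.25 [307.7 230.3 232.  236.2]
```

View pics/g4.png

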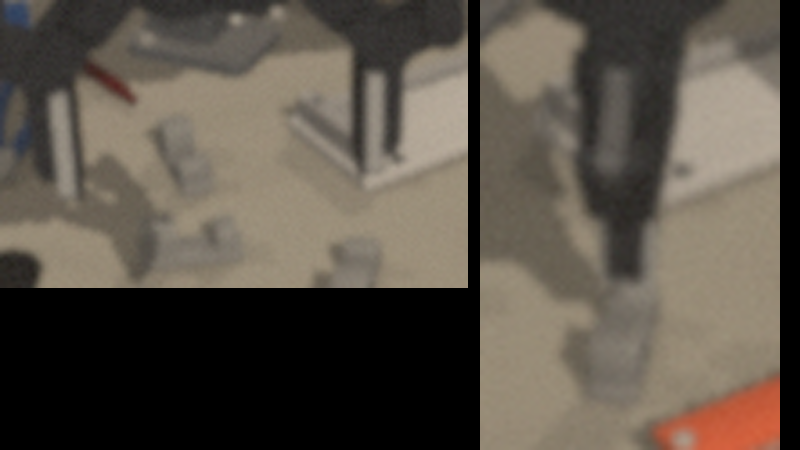

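The scene picture shows the shut fingertips (uv 309,256) about 30 mm higher than the reported TCP, passing above the part; the start picture says the same. I'll go back up, open, and descend about 26 mm further, watching force and opening.

{"fn": "arm_command", "kwargs": {"steps": [[[0,0,-0.03,0,-0.5],[0,0,-0.03,0,0.7],[0,0,-0.03,0,0.7],[0,0,-0.03,0,0.7],[0,0,-0.03,0,0.7],[0,0,-0.01,0,0.7],[0,0,0.01,0,0.7],[0,0,0.016,0,0.7],[0,0,0.02,0,0.7],[0,0,0.024,0,0.7],[0,0,0.024,0,0.7]]]}}

```text
clock: 5.5
tool_pos: [0.426, 0.3074, -0.0176]
eef_rot: [[-0.677, -0.736, 0.0], [-0.736, 0.677, 0.0], [-0.0, -0.0, -1.0]]
wrist_force: [0.6, -0.4, -0.1]
opening: 0.849
grip_force: 0.0
```

{"fn": "arm_command", "kwargs": {"steps": [[[0,0,0.004,0,0.5],[0,0,0.004,0,0.3],[0,0,0.004,0,0.0],[0,0,0.004,0,-1],[0,0,0.004,0,-1],[0,0,0.004,0,-1],[0,0,0.004,0,-1]]]}}

```text
clock: 6.38
tool_pos: [0.4263, 0.3075, -0.0213]
eef_rot: [[-0.677, -0.736, 0.001], [-0.736, 0.677, 0.001], [-0.001, -0.0, -1.0]]
wrist_force: [-0.6, 1.1, 4.1]
opening: 0.607
grip_force: 63.4
```

Gripped on the blocks (opening 52 mm). Lift, and turn and travel toward the clamp.

Run:
```python
from h import *
p=C(-.033,-.016,0);print(p);to([*p[:2],.09],-.8)
s=manip.sense();M=np.array(s['eef_rot']);
```

```text
[0.54627924 0.20816355 0.01      ]
q6 deg now -108, tool y at 137.4
[  -8.2 -155.6 -111.2] mm yaw -0.73
```

{"fn": "arm_command", "kwargs": {"steps": [[[0,0,-0.05,0,-1],[0,0,-0.11,0.15,-1],[-0.002,-0.03,-0.11,0.33,-1],[-0.004,-0.06,-0.11,0.51,-1],[-0.005,-0.1,-0.11,0.69,-1],[-0.006,-0.13,-0.11,0.87,-1],[-0.008,-0.156,-0.11,1.05,-1],[-0.008,-0.156,-0.11,1.23,-1],[-0.008,-0.156,-0.11,1.41,-1],[-0.008,-0.156,-0.11,1.59,-1],[-0.008,-0.156,-0.11,1.77,-1],[-0.008,-0.156,-0.11,1.95,-1]]]}}

```text
clock: 7.88
tool_pos: [0.5452, 0.207, 0.0866]
eef_rot: [[-0.428, 0.904, -0.003], [0.904, 0.428, -0.001], [0.0, -0.003, -1.0]]
wrist_force: [-0.3, -0.1, -0.2]
opening: 0.607
grip_force: 63.0
```

Run:
```python
from h import *
p=C(-.033,-.016,0);to([*p[:2],.02],-.8);print(manip.sense()['opening'])
```

```text
q6 deg now -10, tool y at 25.3
[ 0.5  1.7 66.6] mm yaw 0.456
0.607441830113527
```

{"fn": "arm_command", "kwargs": {"steps": [[[0.0005,0.0017,0,0.18,-1],[0.0005,0.0017,0,0.36,-1],[0.0005,0.0017,0,0.456,-1],[0.0005,0.0017,0.02,0.456,-1],[0.0005,0.0017,0.05,0.456,-1],[0.0005,0.0017,0.075,0.456,-1],[0.0005,0.0017,0.09,0.456,-1],[0.0005,0.0017,0.095,0.456,-1],[0.0005,0.0017,0.097,0.456,-1],[0.0005,0.0017,0.097,0.456,-1]]]}}

```text
clock: 9.12
tool_pos: [0.5481, 0.209, -0.0078]
eef_rot: [[0.008, 1.0, 0.002], [1.0, -0.008, 0.001], [0.001, 0.002, -1.0]]
wrist_force: [0.1, 0.2, 0.3]
opening: 0.609
grip_force: 63.0
```

Run:
```python
from h import *
p=shot('scene');s=manip.sense();im=cv2.resize(p['image'][180:260,280:400,::-1],None,fx=6,fy=6,interpolation=cv2.INTER_CUBIC)
q=((proj(p,[C(x,y,.0) for x,y in((0,0),(-.06,0),(-.06,-.14),(0,-.14))])-[280,180]+.4)*6).astype(int);cv2.polylines(im,[q],True,(0,0,255),1)
q=((proj(p,[C(x,y,.018) for x,y in((0,0),(-.07,0))])-[280,180]+.4)*6).astype(int);cv2.polylines(im,[q],False,(0,255,0),1)
to([*C(-.033,-.016,0)[:2],-.0113],-.8)
cv2.imwrite('pics/c1.png',im)
```

```text
q6 deg now 16, tool y at -0.5
[-0.8 -1.9  3.6] mm yaw 0.006
```

View pics/c1.png

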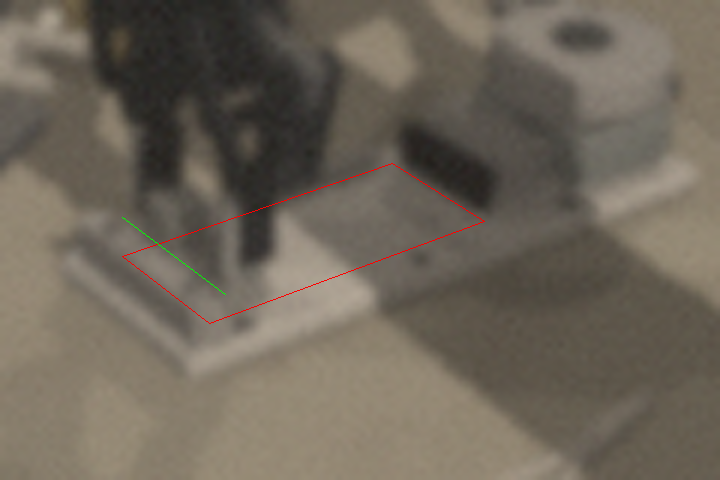

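The scene view shows the part between the fingers over the corner, roughly in agreement with the overlay of the clamp frame. Lower to the plate.

{"fn": "arm_command", "kwargs": {"steps": [[[0,0,0.002,0,-1],[0,0,0.003,0,-1],[0,0,0.004,0,-1],[0,0,0.004,0,-1]]]}}

```text
clock: 9.68
tool_pos: [0.5477, 0.2089, -0.0112]
eef_rot: [[0.008, 1.0, 0.001], [1.0, -0.008, 0.0], [0.0, 0.001, -1.0]]
wrist_force: [-1.5, -0.9, 4.6]
opening: 0.609
grip_force: 63.9
```

{"fn": "arm_command", "kwargs": {"steps": [[[0.002,0,0,0,-1],[0.004,0,0,0,-1],[0.005,0,0,0,-1],[0.005,0,0,0,-1]]]}}

```text
clock: 10.18
tool_pos: [0.5486, 0.2133, -0.0112]
eef_rot: [[0.008, 1.0, 0.003], [1.0, -0.008, -0.001], [-0.001, 0.003, -1.0]]
wrist_force: [-0.8, -3.1, 7.0]
opening: 0.602
grip_force: 61.5
```

{"fn": "arm_command", "kwargs": {"steps": [[[0.001,0,0,0,-1],[0.002,0,0,0,-1],[0.003,0,0,0,-1],[0.003,0,0,0,-1]]]}}

```text
clock: 10.68
tool_pos: [0.5488, 0.2156, -0.0112]
eef_rot: [[0.008, 1.0, 0.003], [1.0, -0.008, -0.002], [-0.002, 0.003, -1.0]]
wrist_force: [-0.9, -4.7, 5.8]
opening: 0.611
grip_force: 62.2
```

{"fn": "arm_command", "kwargs": {"steps": [[[0,0.001,0,0,-1],[0,0.002,0,0,-1],[0,0.003,0,0,-1],[0.001,0.003,0,0,-1],[0.002,0.003,0,0,-1],[0.002,0.003,0,0,-1]]]}}

```text
clock: 11.42
tool_pos: [0.5489, 0.2157, -0.0113]
eef_rot: [[0.008, 1.0, -0.004], [1.0, -0.008, -0.006], [-0.006, -0.004, -1.0]]
wrist_force: [-6.5, -9.7, 11.4]
opening: 0.614
grip_force: 65.2
```

Contact on both fences. Release and rise.

{"fn": "arm_command", "kwargs": {"steps": [[[-0.001,-0.001,0,0,-1],[-0.001,-0.001,0,0,0.35],[-0.001,-0.001,0,0,0.6],[-0.001,-0.001,0,0,0.6],[-0.001,-0.001,-0.01,0,0.6],[-0.001,-0.001,-0.05,0,0.7],[0.04,0.0,-0.1,0,0.7],[0.1,0.02,-0.12,0,0.7],[0.11,0.04,-0.12,0.1,0.7],[0.11,0.04,-0.12,0.2,0.7],[0.11,0.04,-0.12,0.2,0.7]]]}}

```text
clock: 12.8
tool_pos: [0.5914, 0.3292, 0.1073]
eef_rot: [[0.204, 0.979, 0.0], [0.979, -0.204, 0.001], [0.001, 0.0, -1.0]]
wrist_force: [-0.9, 0.7, -0.4]
opening: 0.851
grip_force: 0.0
```

Run:
```python
from h import *
to([.5906,.3221,.01],-12.4);to([.5906,.3221,-.0213],-12.4)
p=shot('top');im=cv2.resize(p['image'][128:222,288:430,::-1],None,fx=5.5,fy=5.5,interpolation=cv2.INTER_CUBIC)
cv2.imwrite('pics/c2.png',im)
```

```text
q6 deg now 36, tool y at -11.8
[-7.2  0.6 97.3] mm yaw 0.01
q6 deg now 36, tool y at -11.8
[ -7.3   0.6 128.6] mm yaw 0.01
```

View pics/c2.png

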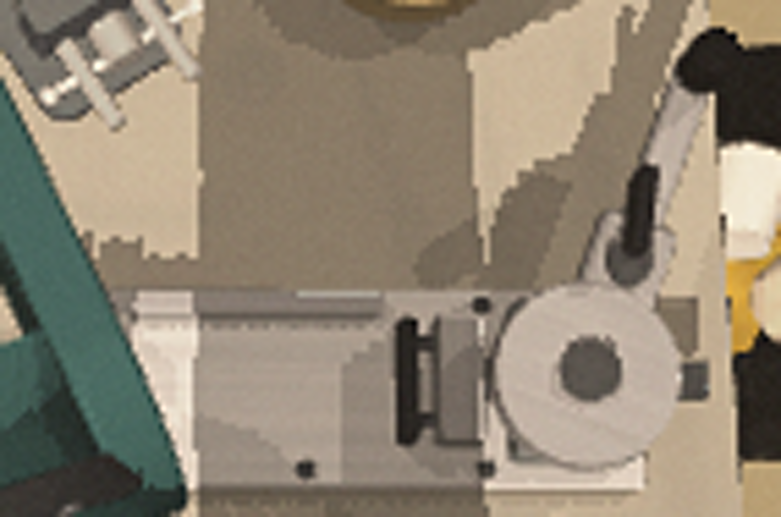

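The arm hides the placed part in this picture (the clamp's rest is unchanged). On to part 1.

{"fn": "arm_command", "kwargs": {"steps": [[[-0.007,0.0,0.05,0.01,0.75],[-0.007,0.0,0.1,0.01,0.75],[-0.007,0.0,0.12,0.01,0.75],[-0.007,0.0,0.128,0.01,0.75],[-0.007,0.0,0.128,0.01,0.75],[-0.007,0.0,0.128,0.01,0.3],[-0.007,0.0,0.128,0.01,0],[-0.007,0.0,0.128,0.01,-1],[-0.007,0.0,0.128,0.01,-1],[-0.007,0.0,0.128,0.01,-1]]]}}

```text
clock: 14.1
tool_pos: [0.5925, 0.3224, -0.0173]
eef_rot: [[0.216, 0.976, 0.006], [0.976, -0.216, 0.003], [0.004, 0.006, -1.0]]
wrist_force: [0.6, -0.8, 7.1]
opening: 0.595
grip_force: 62.1
```

```bash
sed -i 's/COR=np.array(.*/COR=np.array([.578,.2257,.010])/' h.py
python3 - <<'E'
from h import *
p=C(-.032,-.035,0);to([*p[:2],.06],-.8);to([*p[:2],-.0073],-.8)
E
```

```text
q6 deg now 36, tool y at -12.5
[-138.   -17.   -77.9] mm yaw -0.204
q6 deg now 36, tool y at -12.5
[-138.3  -17.4  -10.6] mm yaw -0.204
```

{"fn": "arm_command", "kwargs": {"steps": [[[0,0,-0.05,0,-1],[0,0,-0.09,-0.1,-1],[-0.05,-0.006,-0.09,-0.204,-1],[-0.1,-0.012,-0.09,-0.204,-1],[-0.138,-0.018,-0.09,-0.204,-1],[-0.138,-0.018,-0.09,-0.204,-1],[-0.138,-0.018,-0.05,-0.204,-1],[-0.138,-0.018,-0.03,-0.204,-1],[-0.138,-0.018,-0.022,-0.204,-1],[-0.138,-0.018,-0.017,-0.204,-1],[-0.138,-0.018,-0.017,-0.204,-1]]]}}

```text
clock: 15.48
tool_pos: [0.5431, 0.1912, -0.0032]
eef_rot: [[0.014, 1.0, 0.001], [1.0, -0.014, 0.0], [0.0, 0.001, -1.0]]
wrist_force: [-0.0, -0.3, -0.0]
opening: 0.592
grip_force: 62.3
```

Run:
```python
from h import *
p=C(-.029,-.030,0);to([*p[:2],-.0073],-.8);print(manip.sense()['opening'],manip.sense()['wrist_force'])
```

```text
q6 deg now 15, tool y at -0.8
[5.  5.4 4.1] mm yaw 0.0
0.5920355049122336 [-0.00468385 -0.25907739 -0.04329431]
```

{"fn": "arm_command", "kwargs": {"steps": [[[0,0.001,0.002,0,-1],[0,0.002,0.004,0,-1],[0.001,0.003,0.004,0,-1],[0.003,0.004,0.004,0,-1],[0.005,0.005,0.004,0,-1],[0.005,0.005,0.004,0,-1]]]}}

```text
clock: 16.23
tool_pos: [0.5473, 0.1943, -0.0072]
eef_rot: [[0.014, 1.0, -0.001], [1.0, -0.014, -0.003], [-0.003, -0.001, -1.0]]
wrist_force: [-2.9, -5.8, 6.2]
opening: 0.587
grip_force: 64.7
```

{"fn": "arm_command", "kwargs": {"steps": [[[0.001,0.001,0,0,-1],[0.002,0.002,0,0,-1],[0.003,0.002,0,0,-1],[0.003,0.003,0,0,-1],[0.003,0.003,0,0,-1]]]}}

```text
clock: 16.85
tool_pos: [0.5473, 0.1943, -0.0072]
eef_rot: [[0.015, 1.0, -0.008], [1.0, -0.015, -0.008], [-0.009, -0.008, -1.0]]
wrist_force: [-11.8, -13.5, 13.3]
opening: 0.585
grip_force: 63.9
```

{"fn": "arm_command", "kwargs": {"steps": [[[-0.004,-0.004,0,0,-1],[-0.004,-0.004,0,0,0.35],[-0.004,-0.004,0,0,0.6],[-0.004,-0.004,0,0,0.6],[-0.004,-0.004,-0.01,0,0.6],[-0.004,-0.004,-0.06,0,0.75],[0.05,-0.01,-0.1,-0.15,0.75],[0.1,-0.025,-0.1,-0.33,0.75],[0.15,-0.04,-0.1,-0.51,0.75],[0.165,-0.044,-0.1,-0.69,0.75],[0.165,-0.044,-0.1,-0.87,0.75],[0.165,-0.044,-0.1,-1.05,0.75]]]}}

```text
clock: 18.35
tool_pos: [0.5088, 0.365, 0.0929]
eef_rot: [[-0.864, 0.504, 0.001], [0.504, 0.864, 0.001], [-0.0, 0.001, -1.0]]
wrist_force: [0.2, 0.8, -0.2]
opening: 0.875
grip_force: 0.0
```

Run:
```python
from h import *
to([.5082,.3636,-.020],70.9)
p=shot('top')
im=cv2.resize(p['image'][150:270,200:400,::-1],None,fx=4,fy=4,interpolation=cv2.INTER_CUBIC)
cv2.imwrite('pics/c3.png',im)
```

```text
q6 deg now -29, tool y at 59.8
[-1.000e-01 -1.600e+00  1.129e+02] mm yaw -0.194
```

View pics/c3.png

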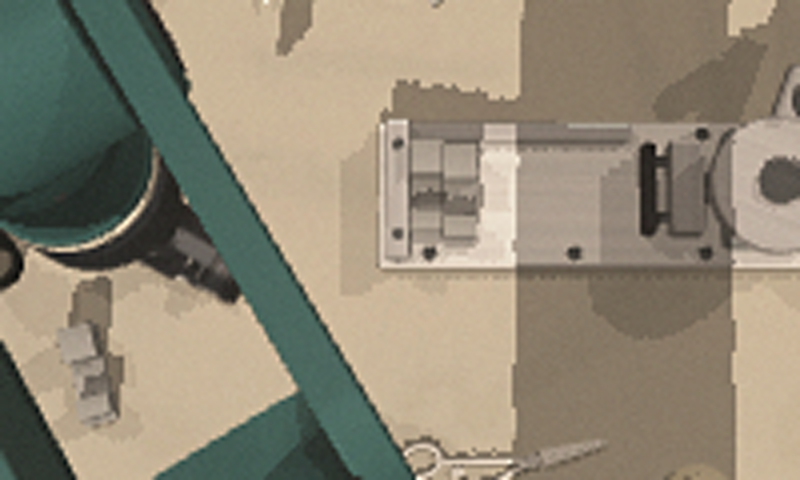

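The two placed parts stand side by side at the end fence (crop 410–480, 140–240), square and nearly flush. Part 3 is still at (90,375). Grasp part 2.

{"fn": "arm_command", "kwargs": {"steps": [[[0,-0.002,0.0,-0.18,0.75],[0,-0.002,0.04,-0.194,0.75],[0,-0.002,0.09,-0.194,0.75],[0,-0.002,0.108,-0.194,0.75],[0,-0.002,0.113,-0.194,0.75],[0,-0.002,0.113,-0.194,0.3],[0,-0.002,0.113,-0.194,0],[0,-0.002,0.113,-0.194,-1],[0,-0.002,0.113,-0.194,-1],[0,-0.002,0.113,-0.194,-1]]]}}

```text
clock: 19.65
tool_pos: [0.51, 0.3639, -0.0176]
eef_rot: [[-0.942, 0.334, 0.005], [0.334, 0.942, 0.003], [-0.004, 0.005, -1.0]]
wrist_force: [1.0, 1.0, 6.0]
opening: 0.598
grip_force: 63.8
```

Run:
```python
from h import *
p=C(-.032,-.055,0);to([*p[:2],.07],-.8)
```

```text
q6 deg now -40, tool y at 70.5
[ -97.9 -169.4  -88.1] mm yaw 1.244
```

{"fn": "arm_command", "kwargs": {"steps": [[[0,0,-0.05,0,-1],[0,0,-0.09,0.18,-1],[-0.025,-0.04,-0.09,0.36,-1],[-0.05,-0.085,-0.09,0.54,-1],[-0.075,-0.13,-0.09,0.72,-1],[-0.098,-0.168,-0.09,0.9,-1],[-0.098,-0.168,-0.09,1.08,-1],[-0.098,-0.168,-0.09,1.244,-1],[-0.098,-0.168,-0.06,1.244,-1],[-0.098,-0.168,-0.03,1.244,-1],[-0.098,-0.168,-0.018,1.244,-1],[-0.098,-0.168,-0.016,1.244,-1]]]}}

```text
clock: 21.15
tool_pos: [0.5436, 0.1712, -0.0053]
eef_rot: [[0.014, 1.0, -0.001], [1.0, -0.014, -0.0], [-0.0, -0.001, -1.0]]
wrist_force: [-0.2, 0.4, 0.3]
opening: 0.589
grip_force: 62.4
```

Run:
```python
from h import *
p=C(-.029,-.0505,0);to([*p[:2],-.0073],-.8);print(manip.sense()['opening'],manip.sense()['wrist_force'])
```

```text
q6 deg now 13, tool y at -0.8
[4.4 4.7 2. ] mm yaw -0.0
0.5885560420405654 [-0.1988664   0.36440954  0.33472495]
```

{"fn": "arm_command", "kwargs": {"steps": [[[0,0.001,0.002,0,-1],[0.001,0.002,0.003,0,-1],[0.003,0.004,0.003,0,-1],[0.005,0.006,0.003,0,-1],[0.006,0.007,0.003,0,-1],[0.007,0.007,0.003,0,-1],[0.007,0.007,0.003,0,-1]]]}}

```text
clock: 22.02
tool_pos: [0.5498, 0.1754, -0.0074]
eef_rot: [[0.014, 1.0, -0.004], [1.0, -0.014, -0.006], [-0.006, -0.004, -1.0]]
wrist_force: [-4.5, -6.4, 4.7]
opening: 0.596
grip_force: 62.9
```

{"fn": "arm_command", "kwargs": {"steps": [[[0.001,0.001,0,0,-1],[0.002,0.002,0,0,-1],[0.002,0.002,0,0,-1],[-0.005,-0.005,0,0,-1],[-0.005,-0.005,0,0,0.35],[-0.005,-0.005,0,0,0.6],[-0.005,-0.005,0,0,0.6],[-0.005,-0.005,-0.01,0,0.6],[-0.005,-0.005,-0.06,0,0.75],[0.05,-0.015,-0.1,-0.1,0.75],[0.11,-0.03,-0.1,-0.2,0.75],[0.17,-0.06,-0.1,-0.3,0.75]]]}}

```text
clock: 23.52
tool_pos: [0.4984, 0.3432, 0.0946]
eef_rot: [[-0.284, 0.959, 0.004], [0.959, 0.284, 0.002], [0.001, 0.005, -1.0]]
wrist_force: [-0.0, -0.5, -0.7]
opening: 0.871
grip_force: 0.0
```

Run:
```python
from h import *
to([.4435,.4168,-.020],18.2)
p=shot('top')
im=cv2.resize(p['image'][150:270,200:400,::-1],None,fx=4,fy=4,interpolation=cv2.INTER_CUBIC)
cv2.imwrite('pics/c4.png',im)
```

```text
q6 deg now 13, tool y at 16.5
[ 86.  -32.2 114.6] mm yaw -0.029
```

View pics/c4.png

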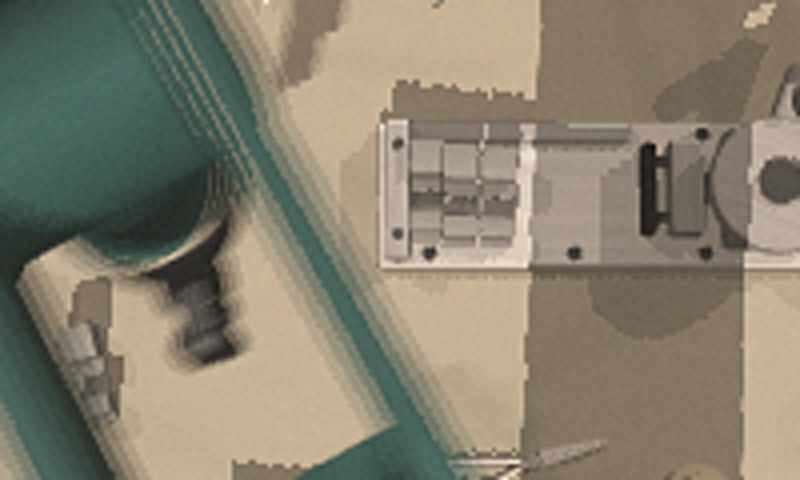

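Three parts stand in the row (crop 410–518), small visible seam only. Part 3 is still at about (90,375). Move over it.

{"fn": "arm_command", "kwargs": {"steps": [[[0.045,-0.016,0.0,-0.029,0.75],[0.086,-0.032,0.03,-0.029,0.75],[0.086,-0.032,0.05,-0.029,0.75],[0.086,-0.032,0.05,-0.029,0.75]]]}}

```text
clock: 24.08
tool_pos: [0.4409, 0.4139, 0.0405]
eef_rot: [[-0.311, 0.95, -0.003], [0.95, 0.311, -0.003], [-0.001, -0.004, -1.0]]
wrist_force: [1.0, -0.4, 0.4]
opening: 0.873
grip_force: 0.0
```

Run:
```python
from h import *
to([.4435,.4168,-.020],18.2)
```

```text
q6 deg now 20, tool y at 18.1
[ 2.   3.6 60.5] mm yaw -0.002
```

{"fn": "arm_command", "kwargs": {"steps": [[[0.002,0.003,0.03,0,0.75],[0.002,0.003,0.054,0,0.75],[0.002,0.003,0.06,0,0.75],[0.002,0.003,0.06,0,0.75],[0.002,0.003,0.06,0,0.3],[0.002,0.003,0.06,0,0],[0.002,0.003,0.06,0,-1],[0.002,0.003,0.06,0,-1],[0.002,0.003,0.06,0,-1]]]}}

```text
clock: 25.2
tool_pos: [0.4463, 0.4184, -0.0152]
eef_rot: [[-0.31, 0.951, 0.004], [0.951, 0.31, 0.003], [0.002, 0.005, -1.0]]
wrist_force: [0.8, 0.6, 5.9]
opening: 0.21
grip_force: 60.4
```

Run:
```python
from h import *
p=C(-.032,-.075,0);to([*p[:2],.07],-.8)
```

```text
q6 deg now 20, tool y at 18.1
[-284.6   11.4  -85.6] mm yaw 0.329
```

Run:
```python
from h import *
p=shot('scene');a=cv2.resize(p['image'][220:310,240:330,::-1],None,fx=4.4,fy=4.4,interpolation=cv2.INTER_CUBIC)
q=shot('top');b=cv2.resize(q['image'][190:290,190:290,::-1],None,fx=3.96,fy=3.96,interpolation=cv2.INTER_CUBIC)
cv2.imwrite('pics/c5.png',np.hstack([a[:396],b[:396]]))
for k,pp in(('scene',p),('top',q)):
    print(k,[(np.round(r['rect']).tolist(),round(r['conf'],2)) for r in manip.find_in(pp,'part_a_mid')],proj(pp,[.4435,.4168,.013]))
```

```text
scene [([250.0, 277.0, 276.0, 302.0], 0.65), ([299.0, 218.0, 321.0, 233.0], 0.45), ([308.0, 210.0, 328.0, 234.0], 0.45), ([364.0, 168.0, 374.0, 182.0], 0.36)] [[255.9165307  281.82942828]]
top [([304.0, 185.0, 314.0, 209.0], 0.64), ([300.0, 260.0, 348.0, 284.0], 0.64)] [[221.9410532  242.44550515]]
```

View pics/c5.png

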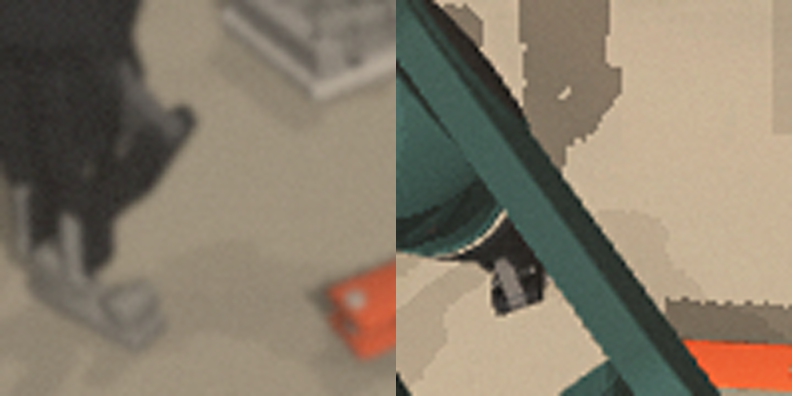

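Scene view: the part was shifted; the fingers hold only its tall block (crop ~(60,260)), the low block being at (130,305), i.e. uv (269.5,289). Check that against a shift of 17 mm along tool y.

Run:
```python
from h import *
p=shot('scene');s=manip.sense();M=np.array(s['eef_rot']);o=np.array(s['tool_pos']);o[2]=.02
for d in(-.038,.038): print(d,proj(p,o+M[:,1]*d))
```

```text
-0.038 [[269.52824494 286.48568229]]
0.038 [[239.70037668 270.75595542]]
```

{"fn": "arm_command", "kwargs": {"steps": [[[0,0,0,0,-0.42],[0,0,0,0,-0.42],[0,0,-0.02,0,-0.42],[0,0,-0.06,0,0.2],[0,-0.017,-0.06,0,0.75],[0,-0.017,-0.06,0,0.75],[0,-0.017,-0.06,0,0.75]]]}}

```text
clock: 26.32
tool_pos: [0.4285, 0.4119, 0.0422]
eef_rot: [[-0.31, 0.951, -0.0], [0.951, 0.31, -0.0], [-0.0, -0.0, -1.0]]
wrist_force: [-0.5, -0.0, 0.3]
opening: 0.876
grip_force: 0.0
```

Run:
```python
from h import *
s=manip.sense();M=np.array(s['eef_rot']);o=np.array(s['tool_pos']);print(s['opening'],o)
p=shot('scene')
for d in(.017,-.021): 
  q=o+M[:,1]*d;q[2]=.02;print(d,q,proj(p,q))
im=cv2.resize(p['image'][230:320,220:330,::-1],None,fx=6,fy=6,interpolation=cv2.INTER_CUBIC)
cv2.imwrite('pics/c6.png',im)
print([(np.round(r['rect']).tolist(),round(r['conf'],2)) for r in manip.find_in(p,'part_a_mid')])
```

```text
0.8757224450453217 [0.42853973 0.41190137 0.04215687]
0.017 [0.44470296 0.41716921 0.02      ] [[255.22816008 278.60459649]]
-0.021 [0.4085734  0.40539403 0.02      ] [[270.57177508 286.61142467]]
[([299.0, 214.0, 320.0, 234.0], 0.5)]
```

Matches (269.5,286.5). Regrip.

{"fn": "arm_command", "kwargs": {"steps": [[[0,0,0.03,0,0.75],[0,0,0.055,0,0.75],[0,0,0.062,0,0.75],[0,0,0.062,0,0.75],[0,0,0.062,0,0.3],[0,0,0.062,0,0],[0,0,0.062,0,-1],[0,0,0.062,0,-1],[0,0,0.062,0,-1]]]}}

```text
clock: 27.55
tool_pos: [0.4302, 0.4132, -0.0176]
eef_rot: [[-0.31, 0.951, 0.004], [0.951, 0.31, 0.003], [0.002, 0.005, -1.0]]
wrist_force: [0.8, 0.8, 5.9]
opening: 0.597
grip_force: 63.0
```

Run:
```python
from h import *
p=C(-.033,-.077,0);to([*p[:2],.07],-.8)
```

```text
q6 deg now 20, tool y at 18.0
[-286.1   26.8  -87.9] mm yaw 0.329
```

{"fn": "arm_command", "kwargs": {"steps": [[[0,0,-0.05,0,-1],[0,0,-0.09,0.1,-1],[-0.06,0.006,-0.09,0.2,-1],[-0.12,0.012,-0.09,0.329,-1],[-0.18,0.018,-0.09,0.329,-1],[-0.24,0.024,-0.09,0.329,-1],[-0.286,0.027,-0.09,0.329,-1],[-0.286,0.027,-0.09,0.329,-1],[-0.286,0.027,-0.05,0.329,-1],[-0.286,0.027,-0.03,0.329,-1],[-0.286,0.027,-0.018,0.329,-1],[-0.286,0.027,-0.018,0.329,-1]]]}}

```text
clock: 29.05
tool_pos: [0.5417, 0.1491, -0.0027]
eef_rot: [[0.013, 1.0, -0.002], [1.0, -0.013, -0.0], [-0.0, -0.002, -1.0]]
wrist_force: [-1.2, 0.0, -0.9]
opening: 0.592
grip_force: 62.3
```

Run:
```python
from h import *
p=C(-.029,-.0705,0);to([*p[:2],-.0075],-.8);print(manip.sense()['opening'],manip.sense()['wrist_force'])
```

```text
q6 deg now 10, tool y at -0.7
[6.6 6.3 4.8] mm yaw 0.001
0.5924551799725525 [-1.15109491  0.02014808 -0.93249233]
```

{"fn": "arm_command", "kwargs": {"steps": [[[0,0.001,0.003,0,-1],[0.001,0.002,0.005,0,-1],[0.003,0.004,0.005,0,-1],[0.005,0.006,0.005,0,-1],[0.007,0.008,0.005,0,-1],[0.008,0.009,0.005,0,-1],[0.009,0.009,0.005,0,-1],[0.009,0.009,0.005,0,-1]]]}}

```text
clock: 30.05
tool_pos: [0.5508, 0.1559, -0.0071]
eef_rot: [[0.014, 1.0, -0.003], [1.0, -0.014, -0.003], [-0.003, -0.003, -1.0]]
wrist_force: [-3.3, -3.9, 1.2]
opening: 0.594
grip_force: 62.9
```

{"fn": "arm_command", "kwargs": {"steps": [[[0.001,0.001,0,0,-1],[0.003,0.003,0,0,-1],[0.003,0.003,0,0,-1],[-0.004,-0.003,0,0,-1],[-0.004,-0.003,0,0,0.35],[-0.004,-0.003,0,0,0.6],[-0.004,-0.003,0,0,0.6],[-0.004,-0.003,-0.01,0,0.6],[-0.004,-0.003,-0.05,0,0.2],[-0.03,-0.003,-0.05,0,-0.3],[-0.03,-0.003,-0.05,0,-0.3],[-0.03,-0.003,-0.05,0,-0.3]]]}}

```text
clock: 31.55
tool_pos: [0.5483, 0.1278, 0.0432]
eef_rot: [[0.014, 1.0, -0.0], [1.0, -0.014, 0.001], [0.001, -0.0, -1.0]]
wrist_force: [0.6, 0.8, 0.2]
opening: 0.353
grip_force: 0.0
```

Run:
```python
from h import *
p=C(-.030,-.099,0);to([*p[:2],-.008],-.8);print(manip.sense()['opening'])
```

```text
q6 deg now 8, tool y at -0.8
[-0.7 -1.7 51.2] mm yaw -0.0
0.3526852646856527
```

{"fn": "arm_command", "kwargs": {"steps": [[[0,-0.002,0.03,0,-0.3],[0,-0.002,0.05,0,-0.3],[0,-0.002,0.051,0,-0.3],[0.004,-0.002,0.051,0,-0.3],[0.007,-0.002,0.051,0,-0.3],[0.009,-0.002,0.051,0,-0.3],[0.011,-0.002,0.051,0,-0.3],[0.012,-0.002,0.051,0,-0.3],[0.012,-0.002,0.051,0,-0.3]]]}}

```text
clock: 32.67
tool_pos: [0.5474, 0.1355, -0.0071]
eef_rot: [[0.015, 1.0, 0.001], [1.0, -0.015, -0.007], [-0.007, 0.001, -1.0]]
wrist_force: [0.1, -11.3, 1.1]
opening: 0.35
grip_force: 5.2
```

{"fn": "arm_command", "kwargs": {"steps": [[[0.002,0,0,0,-0.3],[0.003,0,0,0,-0.3],[0.003,0,0,0,-0.3],[-0.012,0,0,0,-0.3],[-0.012,0,-0.05,0,-1],[-0.012,0,-0.1,0,-1],[-0.05,0.035,-0.12,0,-1],[-0.1,0.07,-0.12,0,-1],[-0.1,0.07,-0.12,0,-1],[-0.1,0.07,-0.12,0,-1]]]}}

```text
clock: 33.92
tool_pos: [0.6149, 0.0388, 0.1118]
eef_rot: [[0.014, 1.0, -0.001], [1.0, -0.014, 0.001], [0.001, -0.001, -1.0]]
wrist_force: [0.1, 0.7, -0.2]
opening: -0.003
grip_force: 0.0
```

Run:
```python
from h import *
to([.618,.030,.048],-.8)
p=shot('top')
im=p['image'][:,:,::-1]
a=cv2.resize(im[170:222,290:360],None,fx=8,fy=8,interpolation=cv2.INTER_CUBIC)
cv2.imwrite('pics/c7.png',a)
q=(proj(p,[C(0,-.08,0.018),C(-.06,-.08,.018),C(0,-.08,.018)])+.4-[290,170])*8;print(q)
```

```text
q6 deg now -1, tool y at -0.8
[-8.8  3.3 63.8] mm yaw -0.0
[[362.49147108 118.82728982]
 [365.49698473 315.8137165 ]
 [362.49147108 118.82728982]]
```

View pics/c7.png

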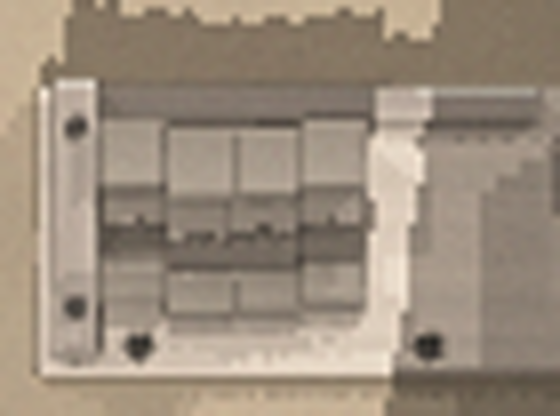

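Four parts stand gapless (crop cols 103–365); parts 2 and 3 sit about 1 px (≈3 mm) short of the side fence. I'll push their ends in +x.

Run:
```python
from h import *
to([*C(-.10,-.040,0)[:2],-.009],-.8);to([*C(-.060,-.040,0)[:2],-.009],-.8)
```

```text
q6 deg now -1, tool y at -0.8
[ 145.8 -139.   121.2] mm yaw 0.001
q6 deg now -1, tool y at -0.8
[145.8 -99.  121.2] mm yaw 0.001
```

{"fn": "arm_command", "kwargs": {"steps": [[[0.05,-0.05,0,0,-1],[0.1,-0.1,0,0,-1],[0.146,-0.139,0,0,-1],[0.146,-0.139,0.05,0,-1],[0.146,-0.139,0.1,0,-1],[0.146,-0.139,0.121,0,-1],[0.146,-0.135,0.121,0,-1],[0.146,-0.13,0.121,0,-1],[0.146,-0.125,0.121,0,-1],[0.146,-0.12,0.121,0,-1],[0.146,-0.117,0.121,0,-1],[0.146,-0.117,0.121,0,-1]]]}}

```text
clock: 35.48
tool_pos: [0.5006, 0.1859, -0.0087]
eef_rot: [[0.014, 1.0, 0.0], [1.0, -0.014, 0.0], [0.0, 0.0, -1.0]]
wrist_force: [-0.1, -0.6, -0.3]
opening: -0.003
grip_force: 0.0
```

{"fn": "arm_command", "kwargs": {"steps": [[[0,0.002,0,0,-1],[0,0.004,0,0,-1],[0,0.006,0,0,-1],[0,0.007,0,0,-1],[0,0.007,0,0,-1]]]}}

```text
clock: 36.1
tool_pos: [0.5073, 0.186, -0.0088]
eef_rot: [[0.014, 1.0, 0.0], [1.0, -0.014, 0.0], [0.0, 0.0, -1.0]]
wrist_force: [0.2, 0.2, -0.1]
opening: -0.004
grip_force: 0.0
```

{"fn": "arm_command", "kwargs": {"steps": [[[0,0.002,0,0,-1],[0,0.003,0,0,-1],[0,0.004,0,0,-1],[0,0.005,0,0,-1],[0,0.005,0,0,-1]]]}}

```text
clock: 36.72
tool_pos: [0.5124, 0.1859, -0.0088]
eef_rot: [[0.014, 1.0, 0.0], [1.0, -0.014, 0.0], [0.0, 0.0, -1.0]]
wrist_force: [-0.2, 0.3, -0.0]
opening: 0.004
grip_force: 0.0
```

{"fn": "arm_command", "kwargs": {"steps": [[[0,0.002,0,0,-1],[0,0.003,0,0,-1],[0,0.004,0,0,-1],[0,0.005,0,0,-1],[0,0.005,0,0,-1]]]}}

```text
clock: 37.35
tool_pos: [0.5171, 0.1858, -0.0089]
eef_rot: [[0.014, 1.0, -0.0], [1.0, -0.014, 0.0], [-0.0, -0.0, -1.0]]
wrist_force: [-1.0, -0.6, 0.4]
opening: -0.003
grip_force: 0.6
```

{"fn": "arm_command", "kwargs": {"steps": [[[0,0.001,0,0,-1],[0,0.002,0,0,-1],[0,0.003,0,0,-1],[0,0.003,0,0,-1]]]}}

```text
clock: 37.85
tool_pos: [0.5171, 0.1858, -0.0089]
eef_rot: [[0.014, 1.0, -0.007], [1.0, -0.014, -0.0], [-0.0, -0.007, -1.0]]
wrist_force: [-9.1, 0.3, 7.1]
opening: -0.001
grip_force: 4.7
```

{"fn": "arm_command", "kwargs": {"steps": [[[0,-0.015,0,0,-1],[0,-0.015,-0.06,0,-1],[0,-0.015,-0.12,0,-1],[-0.05,0.02,-0.12,0,-1],[-0.1,0.06,-0.12,0,-1],[-0.157,0.1,-0.12,0,-1],[-0.157,0.1,-0.12,0,-1],[-0.157,0.1,-0.12,0,-1]]]}}

```text
clock: 38.85
tool_pos: [0.618, 0.0271, 0.1108]
eef_rot: [[0.015, 1.0, -0.0], [1.0, -0.015, 0.001], [0.001, -0.0, -1.0]]
wrist_force: [-0.3, 0.4, -0.1]
opening: -0.001
grip_force: 0.0
```

Run:
```python
from h import *
to([.618,.030,.048],-.8)
a=cv2.imread('pics/c7.png')[::8,::8].mean(2)
im=shot('top')['image'].astype(float).mean(2)[170:222,290:360]
# vertical profiles at the four parts: rows of tall block top edge / low block near edge
for n,c in zip('1234',(16,25,33,41)):
    print(n,'before',a[11:18,c-1:c+2].mean(1).round(),'after',im[11:18,c-1:c+2].mean(1).round(),'| near',a[36:44,c-1:c+2].mean(1).round(),im[36:44,c-1:c+2].mean(1).round())
```

```text
q6 deg now -2, tool y at -0.9
[ 2.9 -0.1 62.8] mm yaw -0.001
1 before [118. 123. 119. 110. 132. 151. 150.] after [121. 120. 118. 114. 149. 148. 151.] | near [148. 138. 137. 146. 146. 167. 139.  99.] [147. 133. 140. 147. 148. 162.  91.  87.]
2 before [115. 122. 122. 116.  92. 121. 153.] after [122. 118. 122. 139. 148. 148. 153.] | near [137. 143. 151. 129. 126. 142. 167. 183.] [149. 119. 137. 143. 185. 184. 178. 184.]
3 before [113. 121. 123. 119.  81. 119. 156.] after [121. 117. 122. 139. 146. 150. 150.] | near [140. 147. 142. 121. 132. 148. 168. 181.] [151. 118. 139. 145. 186. 183. 179. 186.]
4 before [112. 119. 121.  96. 127. 154. 147.] after [117. 119. 118.  90. 154. 146. 150.] | near [153. 147. 119. 131. 153. 176. 188. 195.] [145. 134. 115. 146. 156. 187. 189. 210.]
```

Parts 2 and 3 moved about 1.5 px to the fence; all four are within about 1 mm of it. Now the lever.

{"fn": "arm_command", "kwargs": {"steps": [[[0.004,0,0.04,0,-1],[0.004,0,0.062,0,-1],[0.004,0,0.062,0,-1],[-0.006,0,0.062,0,-1],[-0.013,0,0.062,0,-1],[-0.02,0,0.062,0,-1],[-0.025,0,0.062,0,-1],[-0.03,0,0.062,0,-1],[-0.03,0,0.062,0,-1]]]}}

```text
clock: 40.02
tool_pos: [0.6176, -0.0033, 0.0491]
eef_rot: [[0.015, 1.0, -0.0], [1.0, -0.015, -0.0], [-0.0, -0.0, -1.0]]
wrist_force: [-0.8, 0.8, -0.1]
opening: 0.001
grip_force: 0.0
```

{"fn": "arm_command", "kwargs": {"steps": [[[-0.003,0,0,0,-1],[-0.006,0,0,0,-1],[-0.009,0,0,0,-1],[-0.012,0,0,0,-1],[-0.012,0,0,0,-1]]]}}

```text
clock: 40.65
tool_pos: [0.6175, -0.0138, 0.0492]
eef_rot: [[0.014, 1.0, 0.0], [1.0, -0.014, 0.002], [0.002, 0.0, -1.0]]
wrist_force: [-0.1, 4.5, 0.2]
opening: -0.0
grip_force: 1.8
```

```bash
cat > k.py <<'E'
from h import *
t=shot('top')
for l in('lever_tip','lever','knob','handle'):
    for z in (.076 if 'lever' in l else .09,):
        for r in manip.find_in(t,l)[:2]:
            R4=r['rect'];c=onz(t,((R4[0]+R4[2])/2,(R4[1]+R4[3])/2),z);print(l,np.round(R4),round(r['conf'],2),c[:2].round(4))
ax=C(-.035,-.215,0)
# knob: dark blob centroid search near radius .14
g=t['image'].astype(float).mean(2);best=[]
for a in np.arange(-.8,.81,.02):
    w=TH-a;P=ax+[.14*np.cos(w),.14*np.sin(w),.098]
    u=proj(t,P)[0];x,y=np.round(u).astype(int);best.append((g[y-2:y+3,x-2:x+3].mean().round(1),round(a,2)))
print('knob angle (dark)',sorted(best)[:5])
E
python3 k.py
```

```text
lever_tip [399. 173. 405. 180.] 0.52 [ 0.5832 -0.0065]
lever_tip [380. 166. 410. 210.] 0.39 [0.5554 0.0127]
lever [399. 168. 410. 180.] 0.52 [ 0.5896 -0.011 ]
lever [313. 262. 345. 277.] 0.3 [0.3752 0.1687]
knob [376. 170. 413. 216.] 0.81 [0.5422 0.017 ]
handle [379. 166. 412. 214.] 0.7 [0.5496 0.0148]
knob angle (dark) [(np.float64(31.0), np.float64(0.2)), (np.float64(35.0), np.float64(0.56)), (np.float64(35.9), np.float64(0.52)), (np.float64(35.9), np.float64(0.54)), (np.float64(36.3), np.float64(0.5))]
```

{"fn": "arm_command", "kwargs": {"steps": [[[-0.003,0,0,0,-1],[-0.006,0,0,0,-1],[-0.009,0,0,0,-1],[-0.012,0,0,0,-1],[-0.012,0,0,0,-1]]]}}

```text
clock: 41.52
tool_pos: [0.6173, -0.0278, 0.0492]
eef_rot: [[0.015, 1.0, -0.0], [1.0, -0.015, -0.001], [-0.001, -0.0, -1.0]]
wrist_force: [-0.0, 0.3, -0.0]
opening: 0.0
grip_force: 0.0
```

{"fn": "arm_command", "kwargs": {"steps": [[[0.01,0,0,0,-1],[0.01,0,-0.06,0,-1],[0.06,-0.04,-0.09,0,-1],[0.12,-0.08,-0.09,0,-1],[0.12,-0.12,-0.09,0,-1],[0.12,-0.12,-0.09,0,-1]]]}}

```text
clock: 42.28
tool_pos: [0.4955, 0.0968, 0.1387]
eef_rot: [[0.01, 1.0, -0.002], [1.0, -0.01, -0.0], [-0.0, -0.002, -1.0]]
wrist_force: [1.0, -0.1, -0.3]
opening: 0.003
grip_force: 0.0
```

```bash
python3 k.py
python3 - <<'E'
from h import *
t=shot('top');g=t['image'].astype(float).mean(2)
old=cv2.imread('pics/top0.png').astype(float).mean(2)
ax=C(-.035,-.215,0)
def scan(g,h):
    e=TH-h; piv=ax+[.05*np.cos(e),.05*np.sin(e),.083]; r=[]
    for l in np.arange(-.6,.61,.1):
        P=[piv+[d*np.cos(e-l),d*np.sin(e-l),0] for d in np.linspace(.016,.036,8)]
        u=proj(t,P).astype(np.float32); r.append(int(cv2.remap(g.astype(np.float32),u[None,:,0],u[None,:,1],1).mean()))
    return r
print('lever angles -0.6..0.6');print('start',scan(old,.37))
for h in(.3,.37,.45,.52): print('now, handle',h,scan(g,h))
E
```

```text
lever_tip [366. 274. 370. 283.] 0.43 [0.3551 0.0829]
lever [295. 179. 411. 217.] 0.56 [0.5344 0.1088]
knob [400. 205. 411. 212.] 0.47 [ 0.5058 -0.0055]
handle [188. 205. 205. 225.] 0.35 [0.4996 0.4584]
knob angle (dark) [(np.float64(46.3), np.float64(-0.7)), (np.float64(47.2), np.float64(-0.66)), (np.float64(47.2), np.float64(0.42)), (np.float64(47.4), np.float64(-0.68)), (np.float64(48.1), np.float64(0.44))]
lever angles -0.6..0.6
start [68, 50, 35, 27, 28, 67, 97, 93, 98, 102, 102, 102, 102]
now, handle 0.3 [81, 80, 80, 80, 81, 81, 80, 80, 81, 81, 82, 81, 82]
now, handle 0.37 [80, 80, 81, 81, 80, 81, 81, 81, 82, 81, 82, 82, 81]
now, handle 0.45 [81, 81, 80, 81, 81, 81, 81, 82, 83, 81, 81, 82, 82]
now, handle 0.52 [81, 81, 81, 81, 81, 82, 82, 81, 81, 82, 82, 81, 81]
```

{"fn": "arm_command", "kwargs": {"steps": [[[0.06,-0.02,0,0,-1],[0.12,-0.04,0,0,-1],[0.18,-0.06,0,0,-1],[0.23,-0.06,0,0,-1],[0.23,-0.06,0,0,-1]]]}}

```text
clock: 43.2
tool_pos: [0.4423, 0.3287, 0.1386]
eef_rot: [[0.01, 1.0, -0.001], [1.0, -0.01, 0.0], [0.0, -0.001, -1.0]]
wrist_force: [-0.3, 0.1, -0.5]
opening: 0.001
grip_force: 0.0
```

```bash
python3 k.py
cat > lv.py <<'E'
from h import *
t=shot('top');g=t['image'].astype(float).mean(2)
old=cv2.imread('pics/top0.png').astype(float).mean(2)
ax=C(-.035,-.215,0)
def scan(g,h):
    e=TH-h; piv=ax+[.05*np.cos(e),.05*np.sin(e),.083]; r=[]
    for l in np.arange(-.6,.61,.1):
        P=[piv+[d*np.cos(e-l),d*np.sin(e-l),0] for d in np.linspace(.016,.036,8)]
        u=proj(t,P).astype(np.float32); r.append(int(cv2.remap(g.astype(np.float32),u[None,:,0],u[None,:,1],1).mean()))
    return r
if __name__=='__main__':
  print('lever angles -0.6..0.6');print('start',scan(old,.37))
  for h in(.3,.37,.45,.52): print('now, handle',h,scan(g,h))
E
python3 lv.py
```

```text
lever_tip [380. 135. 429. 213.] 0.71 [ 0.5891 -0.0108]
knob [377. 136. 428. 212.] 0.9 [ 0.5856 -0.0042]
knob [364. 268. 385. 288.] 0.59 [0.3563 0.0715]
handle [380. 134. 428. 213.] 0.82 [ 0.5864 -0.0063]
knob angle (dark) [(np.float64(26.2), np.float64(0.8)), (np.float64(27.7), np.float64(0.64)), (np.float64(27.7), np.float64(0.78)), (np.float64(27.9), np.float64(0.46)), (np.float64(27.9), np.float64(0.68))]
lever angles -0.6..0.6
start [68, 50, 35, 27, 28, 67, 97, 93, 98, 102, 102, 102, 102]
now, handle 0.3 [110, 110, 111, 112, 112, 109, 100, 92, 111, 112, 113, 113, 117]
now, handle 0.37 [111, 112, 109, 105, 102, 96, 110, 112, 114, 113, 112, 84, 30]
now, handle 0.45 [106, 104, 104, 101, 111, 113, 113, 112, 100, 78, 33, 34, 105]
now, handle 0.52 [105, 104, 109, 113, 112, 108, 89, 86, 42, 41, 116, 162, 173]
```

The lever flipped: at handle angle about 0.45 it reads about +0.4 (dark minimum), against -0.3 at the start. Now plan the handle strokes with the fingers straddling the knob.

```bash
cat > arc.py <<'E'
from h import *
import sys
ax=C(-.035,-.215,0)
def knob(h): e=TH-h; return ax+[.14*np.cos(e),.14*np.sin(e),0]
def rows(hs,z,base=None):
    "rows (x,y,z,yaw) from present measured pose; tool y tangential"
    s=manip.sense();M=np.array(s['eef_rot']);o=np.array(s['tool_pos']);a=np.degrees(np.arctan2(M[1,1],M[0,1]))
    for h in hs:
        d=M.T@([*knob(h)[:2],z]-o); y=np.degrees(TH-h)+90
        w=-((y-a+90)%180-90); print('h %.2f'%h,d.round(4).tolist(),round(np.radians(w),3))
if __name__=='__main__':
    z=float(sys.argv[1]); rows([float(v) for v in sys.argv[2:]],z)
E
python3 arc.py .12 .45
python3 - <<'E'
from h import *
print(np.degrees(manip.sense()['joint_positions']).round())
E
```

```text
h 0.45 [-0.3722, 0.2284, 0.0193] -1.123
[30.  6. 84. -0. 90. 31.]
```

{"fn": "arm_command", "kwargs": {"steps": [[[-0.06,0.036,0.01,-0.17,0.2],[-0.12,0.072,0.015,-0.34,0.2],[-0.18,0.108,0.019,-0.51,0.2],[-0.24,0.144,0.019,-0.68,0.2],[-0.3,0.18,0.019,-0.85,0.2],[-0.35,0.214,0.019,-1.02,0.2],[-0.372,0.228,0.019,-1.123,0.2],[-0.372,0.228,0.019,-1.123,0.2],[-0.372,0.228,0.019,-1.123,0.2]]]}}

```text
clock: 44.62
tool_pos: [0.6646, -0.0505, 0.1199]
eef_rot: [[-0.894, 0.448, -0.001], [0.448, 0.894, 0.001], [0.001, 0.0, -1.0]]
wrist_force: [0.4, 0.3, -0.7]
opening: 0.601
grip_force: 0.0
```

```bash
python3 arc.py .046 .45
python3 - <<'E'
from h import *
print(np.degrees(manip.sense()['joint_positions']).round())
# from the scene camera: knob position check
p=shot('scene')
for l in('knob','handle'): print([(np.round(r['rect']),round(r['conf'],2)) for r in manip.find_in(p,l)[:2]])
from arc import knob
for h in(.37,.45,.52): print(h,proj(p,[[*knob(h)[:2],.098],[*knob(h)[:2],.068]]).round(1).tolist())
g=p['image'].astype(float).mean(2)
for v in range(150,176,3): print(v,g[v,350:398:2].astype(int).tolist())
E
```

```text
h 0.45 [-0.001, -0.0006, 0.0739] -0.001
[ -9.  21.  68.   0.  91. -73.]
[(array([314., 209., 332., 228.]), 0.74), (array([356., 155., 388., 198.]), 0.73)]
[(array([361., 154., 393., 202.]), 0.89)]
0.37 [[359.1, 154.9], [358.3, 164.7]]
0.45 [[362.8, 154.7], [362.1, 164.5]]
0.52 [[366.2, 154.6], [365.4, 164.4]]
150 [118, 117, 116, 113, 113, 116, 115, 119, 115, 117, 115, 117, 114, 117, 115, 115, 117, 116, 114, 115, 115, 116, 115, 119]
153 [118, 118, 115, 115, 116, 115, 101, 92, 102, 112, 116, 114, 117, 115, 116, 116, 116, 119, 114, 116, 114, 117, 115, 116]
156 [116, 117, 117, 119, 117, 107, 61, 38, 44, 91, 115, 115, 117, 115, 116, 114, 115, 117, 119, 116, 116, 116, 117, 119]
159 [114, 116, 118, 117, 115, 104, 58, 45, 45, 93, 116, 114, 115, 117, 116, 117, 115, 115, 117, 117, 114, 118, 115, 113]
162 [115, 116, 116, 115, 113, 91, 47, 40, 47, 95, 116, 116, 117, 116, 115, 116, 120, 115, 117, 114, 115, 118, 118, 117]
165 [114, 115, 118, 118, 116, 107, 74, 71, 93, 109, 114, 101, 98, 112, 118, 116, 116, 117, 117, 118, 119, 119, 114, 114]
168 [118, 115, 116, 116, 116, 98, 97, 113, 113, 114, 113, 85, 67, 110, 115, 114, 115, 114, 116, 116, 116, 118, 118, 115]
171 [118, 119, 116, 118, 117, 107, 86, 101, 104, 98, 103, 60, 68, 108, 118, 117, 118, 118, 116, 116, 118, 116, 114, 120]
174 [115, 117, 119, 115, 117, 119, 108, 84, 90, 93, 79, 52, 85, 113, 115, 116, 117, 118, 117, 117, 116, 114, 117, 118]
```

Scene pixels put the knob at h ≈ 0.47, as expected. Lower over it, then make the return stroke.

{"fn": "arm_command", "kwargs": {"steps": [[[-0.001,-0.003,0.03,0,0.2],[-0.001,-0.003,0.06,0,0.2],[-0.001,-0.003,0.074,0,0.2],[-0.001,-0.003,0.074,0,-0.1],[-0.001,-0.003,0.074,0,-0.25],[-0.001,-0.003,0.074,0,-0.25],[-0.001,-0.003,0.074,0,-0.25]]]}}

```text
clock: 45.65
tool_pos: [0.6652, -0.0525, 0.0474]
eef_rot: [[-0.895, 0.446, 0.002], [0.446, 0.895, -0.0], [-0.002, 0.001, -1.0]]
wrist_force: [0.0, -0.1, 0.1]
opening: 0.38
grip_force: 0.0
```

```bash
python3 arc.py .046 .3 .15 0 -.15 -.3 -.45 -.6 -.72 -.77 -.8
```

```text
h 0.30 [0.002, 0.0219, 0.0014] -0.148
h 0.15 [0.0067, 0.0423, 0.0014] -0.298
h 0.00 [0.0143, 0.0619, 0.0014] -0.448
h -0.15 [0.0248, 0.0801, 0.0014] -0.598
h -0.30 [0.0379, 0.0965, 0.0014] -0.748
h -0.45 [0.0533, 0.1107, 0.0013] -0.898
h -0.60 [0.0706, 0.1225, 0.0013] -1.048
h -0.72 [0.0856, 0.13, 0.0013] -1.168
h -0.77 [0.0921, 0.1326, 0.0013] -1.218
h -0.80 [0.0961, 0.134, 0.0013] -1.248
```

{"fn": "arm_command", "kwargs": {"steps": [[[0.002,0.022,0,-0.148,-0.25],[0.007,0.042,0,-0.298,-0.25],[0.014,0.062,0,-0.448,-0.25],[0.025,0.08,0,-0.598,-0.25],[0.038,0.097,0,-0.748,-0.25],[0.053,0.111,0,-0.898,-0.25],[0.071,0.123,0,-1.048,-0.25],[0.086,0.13,0,-1.168,-0.25],[0.094,0.133,0,-1.23,-0.25],[0.094,0.133,0,-1.23,-0.25]]]}}

```text
clock: 46.9
tool_pos: [0.6417, 0.1081, 0.0473]
eef_rot: [[-0.719, -0.695, 0.005], [-0.695, 0.719, -0.001], [-0.003, -0.005, -1.0]]
wrist_force: [3.9, -0.8, -0.4]
opening: 0.376
grip_force: 1.8
```

```bash
python3 arc.py .047 -.6 -.45 -.3 -.15 0 .15 .3 .45 .6 .72 .78
cat > pj.py <<'E'
from h import *
# pad position: dark pad in scene & top pictures
from arc import knob
p=shot('scene');t=shot('top')
for n,c in(('scene',p),('top',t)):
  g=c['image'].astype(np.float32).mean(2)
  for x in(-.015,-.05):
    ys=-np.arange(.06,.150,.003);u=proj(c,[C(x,y,.0225) for y in ys]).astype(np.float32)
    v=cv2.remap(g,u[None,:,0],u[None,:,1],1).ravel().astype(int)
    print(n,x,' '.join('%d:%d'%(-1000*y,i) for y,i in zip(ys,v)))
E
python3 pj.py
```

```text
h -0.60 [0.0028, -0.0244, 0.0004] 0.183
h -0.45 [0.0081, -0.0447, 0.0005] 0.333
h -0.30 [0.0165, -0.064, 0.0005] 0.483
h -0.15 [0.0276, -0.0818, 0.0006] 0.633
h 0.00 [0.0412, -0.0977, 0.0006] 0.783
h 0.15 [0.0571, -0.1114, 0.0006] 0.933
h 0.30 [0.0748, -0.1226, 0.0006] 1.083
h 0.45 [0.094, -0.1311, 0.0006] 1.233
h 0.60 [0.1143, -0.1365, 0.0005] 1.383
h 0.72 [0.1309, -0.1387, 0.0005] 1.503
h 0.78 [0.1393, -0.139, 0.0005] 1.563
scene -0.015 60:114 63:114 66:118 69:119 72:118 75:116 78:111 81:104 84:92 87:83 90:78 93:78 96:78 99:78 102:79 105:79 108:78 111:76 114:77 117:80 120:85 123:89 126:84 129:72 132:56 135:42 138:37 141:40 144:47 147:60
scene -0.05 60:109 63:108 66:106 69:106 72:106 75:103 78:98 81:93 84:92 87:92 90:92 93:92 96:93 99:94 102:94 105:92 108:91 111:91 114:79 117:68 120:54 123:41 126:37 129:37 132:39 135:36 138:38 141:42 144:46 147:57
top -0.015 60:136 63:155 66:157 69:156 72:157 75:158 78:156 81:142 84:133 87:130 90:142 93:134 96:126 99:125 102:126 105:125 108:125 111:126 114:117 117:68 120:46 123:46 126:48 129:46 132:47 135:53 138:82 141:90 144:91 147:89
top -0.05 60:130 63:156 66:153 69:154 72:151 75:156 78:127 81:130 84:136 87:154 90:141 93:131 96:131 99:136 102:146 105:153 108:153 111:141 114:130 117:134 120:95 123:46 126:47 129:45 132:47 135:52 138:79 141:87 144:86 147:84
```

Run:
```python
from h import *
t=shot('top');o=cv2.imread('pics/top0.png')
for n,im in(('old',o),('new',t['image'])):
  g=im.astype(np.float32).mean(2)
  for x in(-.015,-.035,-.05):
    ys=-np.arange(.10,.180,.003);u=proj(t,[C(x,y,.0225) for y in ys]).astype(np.float32)
    v=cv2.remap(g,u[None,:,0],u[None,:,1],1).ravel().astype(int)
    print(n,x,' '.join('%d:%d'%(-1000*y,i) for y,i in zip(ys,v)))
```

```text
old -0.015 100:200 103:198 106:198 109:198 112:197 115:197 118:198 121:197 124:197 127:182 130:177 133:178 136:163 139:66 142:38 145:39 148:53 151:73 154:71 157:81 160:155 163:160 166:152 169:104 172:97 175:90 178:101
old -0.035 100:199 103:199 106:199 109:199 112:200 115:182 118:181 121:181 124:179 127:180 130:180 133:180 136:188 139:54 142:40 145:39 148:67 151:108 154:79 157:80 160:89 163:92 166:92 169:91 172:89 175:93 178:50
old -0.05 100:204 103:205 106:205 109:205 112:206 115:184 118:184 121:186 124:184 127:186 130:184 133:186 136:194 139:46 142:40 145:41 148:37 151:90 154:76 157:74 160:91 163:92 166:91 169:89 172:90 175:88 178:91
new -0.015 100:127 103:127 106:127 109:128 112:130 115:103 118:46 121:48 124:48 127:48 130:48 133:47 136:62 139:87 142:91 145:89 148:90 151:91 154:91 157:91 160:90 163:73 166:64 169:60 172:55 175:53 178:44
new -0.035 100:122 103:130 106:128 109:127 112:129 115:130 118:108 121:46 124:46 127:46 130:47 133:45 136:66 139:96 142:91 145:91 148:91 151:88 154:91 157:90 160:92 163:76 166:42 169:42 172:46 175:46 178:43
new -0.05 100:142 103:146 106:154 109:150 112:134 115:132 118:123 121:68 124:46 127:47 130:47 133:46 136:57 139:90 142:86 145:86 148:83 151:85 154:74 157:46 160:40 163:46 166:45 169:47 172:47 175:47 178:49
```

The top view there is merely hidden by the arm (slanted edge). Drive stroke.

{"fn": "arm_command", "kwargs": {"steps": [[[0.003,-0.024,0,0.183,-0.25],[0.008,-0.045,0,0.333,-0.25],[0.0165,-0.064,0,0.483,-0.25],[0.028,-0.082,0,0.633,-0.25],[0.041,-0.098,0,0.783,-0.25],[0.057,-0.111,0,0.933,-0.25],[0.075,-0.123,0,1.083,-0.25],[0.094,-0.131,0,1.233,-0.25],[0.114,-0.1365,0,1.383,-0.25],[0.131,-0.139,0,1.503,-0.25],[0.138,-0.139,0,1.55,-0.25],[0.138,-0.139,0,1.55,-0.25]]]}}

```text
clock: 48.55
tool_pos: [0.6379, -0.0871, 0.0468]
eef_rot: [[-0.709, 0.705, 0.003], [0.705, 0.709, 0.001], [-0.001, 0.003, -1.0]]
wrist_force: [3.6, 1.6, -0.1]
opening: 0.375
grip_force: 1.5
```

```bash
python3 arc.py .047  .6 .45 .3 .15 0 -.15 -.3 -.45 -.6 -.72 -.77;  python3 pj.py
```

```text
h 0.60 [0.0007, 0.0242, -0.0001] -0.169
h 0.45 [0.0058, 0.0445, -0.0001] -0.319
h 0.30 [0.0138, 0.0639, -0.0] -0.469
h 0.15 [0.0247, 0.0818, 0.0] -0.619
h 0.00 [0.0381, 0.098, 0.0] -0.769
h -0.15 [0.0537, 0.1119, 0.0001] -0.919
h -0.30 [0.0713, 0.1234, 0.0001] -1.069
h -0.45 [0.0904, 0.1321, 0.0001] -1.219
h -0.60 [0.1106, 0.1378, 0.0001] -1.369
h -0.72 [0.1272, 0.1402, 0.0001] -1.489
h -0.77 [0.1342, 0.1406, 0.0001] -1.539
scene -0.015 60:119 63:122 66:122 69:123 72:124 75:121 78:121 81:123 84:124 87:126 90:126 93:123 96:120 99:110 102:95 105:85 108:77 111:67 114:54 117:47 120:43 123:47 126:54 129:63 132:72 135:77 138:80 141:82 144:81 147:81
scene -0.05 60:121 63:123 66:124 69:124 72:124 75:126 78:132 81:137 84:129 87:115 90:102 93:94 96:85 99:71 102:54 105:45 108:44 111:39 114:36 117:38 120:42 123:48 126:55 129:63 132:72 135:79 138:80 141:81 144:82 147:80
top -0.015 60:135 63:154 66:155 69:154 72:154 75:157 78:152 81:164 84:175 87:174 90:188 93:190 96:191 99:189 102:191 105:191 108:191 111:175 114:125 117:129 120:55 123:36 126:37 129:39 132:50 135:52 138:73 141:102 144:99 147:101
top -0.05 60:128 63:154 66:152 69:151 72:151 75:141 78:126 81:167 84:182 87:197 90:197 93:198 96:197 99:197 102:198 105:201 108:131 111:130 114:132 117:136 120:49 123:36 126:38 129:41 132:59 135:57 138:73 141:99 144:100 147:99
```

The pad front moved from -138.5 to -119 mm: the ratchet drives. Return stroke, then drive again.

{"fn": "arm_command", "kwargs": {"steps": [[[0.001,0.024,0,-0.169,-0.25],[0.006,0.0445,0,-0.319,-0.25],[0.014,0.064,0,-0.469,-0.25],[0.025,0.082,0,-0.619,-0.25],[0.038,0.098,0,-0.769,-0.25],[0.054,0.112,0,-0.919,-0.25],[0.071,0.123,0,-1.069,-0.25],[0.09,0.132,0,-1.219,-0.25],[0.111,0.138,0,-1.369,-0.25],[0.127,0.14,0,-1.489,-0.25],[0.134,0.1405,0,-1.539,-0.25],[0.134,0.1405,0,-1.539,-0.25]]]}}

```text
clock: 50.15
tool_pos: [0.6402, 0.1069, 0.0461]
eef_rot: [[-0.727, -0.687, -0.002], [-0.687, 0.727, -0.001], [0.002, 0.001, -1.0]]
wrist_force: [0.6, -0.4, -0.2]
opening: 0.376
grip_force: 0.3
```

```bash
python3 arc.py .047 -.6 -.45 -.3 -.15 0 .15 .3 .45 .6 .72 .78
```

```text
h -0.60 [0.0006, -0.0246, -0.0009] 0.171
h -0.45 [0.0057, -0.0449, -0.0009] 0.321
h -0.30 [0.0138, -0.0643, -0.0009] 0.471
h -0.15 [0.0247, -0.0822, -0.0009] 0.621
h 0.00 [0.0382, -0.0983, -0.0009] 0.771
h 0.15 [0.0539, -0.1122, -0.0009] 0.921
h 0.30 [0.0715, -0.1236, -0.0009] 1.071
h 0.45 [0.0906, -0.1322, -0.0009] 1.221
h 0.60 [0.1108, -0.1379, -0.0008] 1.371
h 0.72 [0.1274, -0.1403, -0.0008] 1.491
h 0.78 [0.1358, -0.1407, -0.0008] 1.551
```

{"fn": "arm_command", "kwargs": {"steps": [[[0.001,-0.0245,-0.001,0.171,-0.25],[0.006,-0.045,-0.001,0.321,-0.25],[0.014,-0.064,-0.001,0.471,-0.25],[0.025,-0.082,-0.001,0.621,-0.25],[0.038,-0.098,-0.001,0.771,-0.25],[0.054,-0.112,-0.001,0.921,-0.25],[0.0715,-0.1235,-0.001,1.071,-0.25],[0.0905,-0.132,-0.001,1.221,-0.25],[0.111,-0.138,-0.001,1.371,-0.25],[0.1275,-0.14,-0.001,1.491,-0.25],[0.135,-0.1405,-0.001,1.545,-0.25],[0.135,-0.1405,-0.001,1.545,-0.25]]]}}

```text
clock: 51.65
tool_pos: [0.6382, -0.087, 0.0465]
eef_rot: [[-0.705, 0.709, -0.003], [0.709, 0.705, 0.003], [0.004, 0.0, -1.0]]
wrist_force: [0.5, 2.4, -1.2]
opening: 0.374
grip_force: 1.2
```

```bash
python3 arc.py .047  .6 .45 .3 .15 0 -.15 -.3 -.45 -.6 -.72 -.77;  python3 pj.py|grep top
```

```text
h 0.60 [0.001, 0.0238, -0.0004] -0.174
h 0.45 [0.0062, 0.0442, -0.0004] -0.324
h 0.30 [0.0144, 0.0635, -0.0004] -0.474
h 0.15 [0.0253, 0.0814, -0.0003] -0.624
h 0.00 [0.0388, 0.0975, -0.0003] -0.774
h -0.15 [0.0546, 0.1113, -0.0002] -0.924
h -0.30 [0.0722, 0.1227, -0.0002] -1.074
h -0.45 [0.0914, 0.1313, -0.0001] -1.224
h -0.60 [0.1116, 0.1369, -0.0] -1.374
h -0.72 [0.1282, 0.1392, 0.0001] -1.494
h -0.77 [0.1352, 0.1395, 0.0001] -1.544
top -0.015 60:136 63:155 66:153 69:153 72:154 75:152 78:154 81:165 84:175 87:176 90:186 93:191 96:192 99:192 102:127 105:43 108:44 111:45 114:64 117:52 120:68 123:100 126:101 129:101 132:97 135:98 138:95 141:116 144:130 147:138
top -0.05 60:128 63:154 66:154 69:152 72:151 75:135 78:124 81:167 84:183 87:197 90:197 93:198 96:198 99:203 102:113 105:42 108:37 111:43 114:58 117:59 120:64 123:99 126:98 129:100 132:98 135:95 138:95 141:89 144:114 147:113
```

Pad front at -102.5 mm. Next cycle.

{"fn": "arm_command", "kwargs": {"steps": [[[0.001,0.024,0,-0.174,-0.25],[0.006,0.044,0,-0.324,-0.25],[0.0145,0.0635,0,-0.474,-0.25],[0.025,0.0815,0,-0.624,-0.25],[0.039,0.0975,0,-0.774,-0.25],[0.0545,0.111,0,-0.924,-0.25],[0.072,0.123,0,-1.074,-0.25],[0.0915,0.131,0,-1.224,-0.25],[0.1115,0.137,0,-1.374,-0.25],[0.128,0.139,0,-1.494,-0.25],[0.1365,0.1395,0,-1.554,-0.25],[0.1365,0.1395,0,-1.554,-0.25]]]}}

```text
clock: 53.25
tool_pos: [0.6417, 0.1069, 0.0473]
eef_rot: [[-0.721, -0.693, -0.0], [-0.693, 0.721, -0.001], [0.001, -0.0, -1.0]]
wrist_force: [0.4, -0.1, 0.4]
opening: 0.377
grip_force: 0.0
```

```bash
python3 arc.py .047 -.6 -.45 -.3 -.15 0 .15 .3 .45 .6 .72 .78
```

```text
h -0.60 [0.0019, -0.0235, 0.0003] 0.18
h -0.45 [0.0072, -0.0438, 0.0003] 0.33
h -0.30 [0.0155, -0.0631, 0.0004] 0.48
h -0.15 [0.0266, -0.0809, 0.0004] 0.63
h 0.00 [0.0402, -0.0969, 0.0004] 0.78
h 0.15 [0.056, -0.1107, 0.0004] 0.93
h 0.30 [0.0737, -0.1219, 0.0004] 1.08
h 0.45 [0.0929, -0.1304, 0.0005] 1.23
h 0.60 [0.1132, -0.1359, 0.0005] 1.38
h 0.72 [0.1298, -0.1381, 0.0005] 1.5
h 0.78 [0.1382, -0.1384, 0.0005] 1.56
```

{"fn": "arm_command", "kwargs": {"steps": [[[0.002,-0.0235,0,0.18,-0.25],[0.007,-0.044,0,0.33,-0.25],[0.0155,-0.063,0,0.48,-0.25],[0.0265,-0.081,0,0.63,-0.25],[0.04,-0.097,0,0.78,-0.25],[0.056,-0.111,0,0.93,-0.25],[0.0735,-0.122,0,1.08,-0.25],[0.093,-0.1305,0,1.23,-0.25],[0.113,-0.136,0,1.38,-0.25],[0.13,-0.138,0,1.5,-0.25],[0.137,-0.1385,0,1.55,-0.25],[0.137,-0.1385,0,1.55,-0.25]]]}}

```text
clock: 54.75
tool_pos: [0.6389, -0.0873, 0.0472]
eef_rot: [[-0.708, 0.706, -0.001], [0.706, 0.708, 0.002], [0.002, 0.001, -1.0]]
wrist_force: [1.0, 2.9, -0.3]
opening: 0.372
grip_force: 1.2
```

```bash
python3 arc.py .047  .6 .45 .3 .15 0 -.15 -.3 -.45 -.6 -.72 -.77;  python3 pj.py|grep top
```

```text
h 0.60 [0.0017, 0.0236, 0.0002] -0.17
h 0.45 [0.0068, 0.0439, 0.0002] -0.32
h 0.30 [0.0148, 0.0633, 0.0003] -0.47
h 0.15 [0.0257, 0.0812, 0.0003] -0.62
h 0.00 [0.0392, 0.0973, 0.0003] -0.77
h -0.15 [0.0549, 0.1112, 0.0004] -0.92
h -0.30 [0.0725, 0.1227, 0.0004] -1.07
h -0.45 [0.0916, 0.1313, 0.0004] -1.22
h -0.60 [0.1118, 0.137, 0.0005] -1.37
h -0.72 [0.1284, 0.1394, 0.0005] -1.49
h -0.77 [0.1354, 0.1398, 0.0005] -1.54
top -0.015 60:135 63:157 66:155 69:155 72:154 75:154 78:152 81:167 84:148 87:41 90:44 93:44 96:71 99:80 102:87 105:150 108:171 111:174 114:158 117:105 120:101 123:86 126:113 129:122 132:124 135:146 138:150 141:148 144:143 147:143
top -0.05 60:128 63:152 66:153 69:151 72:143 75:136 78:124 81:171 84:176 87:43 90:42 93:38 96:99 99:98 102:92 105:148 108:116 111:99 114:98 117:95 120:94 123:99 126:116 129:116 132:112 135:113 138:113 141:114 144:115 147:113
```

Pad at -85.5 mm, about 6 mm from the row. Return stroke, then a partial drive.

{"fn": "arm_command", "kwargs": {"steps": [[[0.0015,0.0235,0,-0.17,-0.25],[0.007,0.044,0,-0.32,-0.25],[0.015,0.063,0,-0.47,-0.25],[0.0255,0.081,0,-0.62,-0.25],[0.039,0.097,0,-0.77,-0.25],[0.055,0.111,0,-0.92,-0.25],[0.0725,0.1225,0,-1.07,-0.25],[0.0915,0.131,0,-1.22,-0.25],[0.112,0.137,0,-1.37,-0.25],[0.1285,0.1395,0,-1.49,-0.25],[0.136,0.14,0,-1.545,-0.25],[0.136,0.14,0,-1.545,-0.25]]]}}

```text
clock: 56.35
tool_pos: [0.6419, 0.107, 0.0473]
eef_rot: [[-0.724, -0.69, 0.0], [-0.69, 0.724, -0.001], [0.001, -0.001, -1.0]]
wrist_force: [0.6, 0.3, 0.2]
opening: 0.372
grip_force: 0.2
```

```bash
python3 arc.py .047 -.6 -.45 -.3 -.15 0 .15 .25 .35 .45
```

```text
h -0.60 [0.002, -0.0235, 0.0003] 0.175
h -0.45 [0.0072, -0.0438, 0.0004] 0.325
h -0.30 [0.0154, -0.0632, 0.0004] 0.475
h -0.15 [0.0263, -0.081, 0.0004] 0.625
h 0.00 [0.0398, -0.0971, 0.0005] 0.775
h 0.15 [0.0556, -0.1109, 0.0005] 0.925
h 0.25 [0.0672, -0.1188, 0.0005] 1.025
h 0.35 [0.0795, -0.1254, 0.0005] 1.125
h 0.45 [0.0924, -0.1308, 0.0005] 1.225
```

{"fn": "arm_command", "kwargs": {"steps": [[[0.002,-0.0235,0,0.175,-0.25],[0.007,-0.044,0,0.325,-0.25],[0.0155,-0.063,0,0.475,-0.25],[0.0265,-0.081,0,0.625,-0.25],[0.04,-0.097,0,0.775,-0.25],[0.0555,-0.111,0,0.925,-0.25],[0.067,-0.119,0,1.025,-0.25],[0.08,-0.1255,0,1.125,-0.25],[0.08,-0.1255,0,1.125,-0.25],[0.08,-0.1255,0,1.125,-0.25]]]}}

```text
clock: 57.6
tool_pos: [0.6704, -0.0389, 0.0472]
eef_rot: [[-0.935, 0.355, -0.0], [0.355, 0.935, -0.001], [0.0, -0.001, -1.0]]
wrist_force: [1.1, -0.2, -0.1]
opening: 0.376
grip_force: 0.5
```

```bash
cat > pk.py <<'E'
from h import *
t=shot('top');g=t['image'].astype(np.float32).mean(2)
for x in(-.015,-.035,-.05):
    ys=-np.arange(.07,.13,.0015);u=proj(t,[C(x,y,.0225) for y in ys]).astype(np.float32)
    v=cv2.remap(g,u[None,:,0],u[None,:,1],1).ravel().astype(int)
    print(x,' '.join('%.1f:%d'%(-1000*y,i) for y,i in zip(ys,v)))
# jaw's rear-top edge height 29 mm
E
python3 pk.py; python3 arc.py .047 .35 .42 .5 .58 .66
```

```text
-0.015 70.0:142 71.5:141 73.0:141 74.5:141 76.0:141 77.5:139 79.0:121 80.5:90 82.0:47 83.5:43 85.0:41 86.5:39 88.0:56 89.5:78 91.0:99 92.5:124 94.0:156 95.5:154 97.0:152 98.5:152 100.0:154 101.5:156 103.0:155 104.5:132 106.0:95 107.5:96 109.0:94 110.5:87 112.0:98 113.5:111 115.0:111 116.5:115 118.0:121 119.5:124 121.0:125 122.5:126 124.0:126 125.5:125 127.0:122 128.5:122
-0.035 70.0:88 71.5:85 73.0:84 74.5:84 76.0:85 77.5:77 79.0:53 80.5:44 82.0:42 83.5:42 85.0:41 86.5:39 88.0:59 89.5:77 91.0:89 92.5:122 94.0:153 95.5:154 97.0:154 98.5:153 100.0:157 101.5:142 103.0:104 104.5:97 106.0:96 107.5:98 109.0:89 110.5:74 112.0:58 113.5:49 115.0:50 116.5:52 118.0:53 119.5:53 121.0:53 122.5:54 124.0:54 125.5:53 127.0:51 128.5:51
-0.05 70.0:137 71.5:137 73.0:137 74.5:136 76.0:137 77.5:127 79.0:106 80.5:72 82.0:45 83.5:41 85.0:40 86.5:44 88.0:65 89.5:78 91.0:84 92.5:126 94.0:153 95.5:154 97.0:154 98.5:150 100.0:129 101.5:111 103.0:96 104.5:96 106.0:99 107.5:105 109.0:111 110.5:116 112.0:116 113.5:117 115.0:118 116.5:116 118.0:115 119.5:115 121.0:115 122.5:116 124.0:117 125.5:116 127.0:114 128.5:114
h 0.35 [-0.0003, 0.0003, 0.0002] 0.001
h 0.42 [0.0, -0.0095, 0.0002] 0.071
h 0.50 [0.0013, -0.0206, 0.0003] 0.151
h 0.58 [0.0034, -0.0316, 0.0003] 0.231
h 0.66 [0.0064, -0.0424, 0.0003] 0.311
```

Jaw front moved 11.3 mm while the pad moved only 5.3 mm and now bears on the row: about 6 mm pressed in. Let go, back off to where the view is clear, and verify.

{"fn": "arm_command", "kwargs": {"steps": [[[0,0.004,0,0,0.2],[0,0.004,0,0,0.2],[0,0.004,0,0,0.2],[0,0.004,-0.03,0,0.2],[0,0.004,-0.08,0,0.2],[0.04,0.03,-0.1,0,0.2],[0.08,0.08,-0.1,0,0.2],[0.12,0.13,-0.1,0,0.2],[0.14,0.18,-0.1,0,0.2],[0.16,0.24,-0.1,0,0.2],[0.16,0.3,-0.1,0,0.2],[0.16,0.3,-0.1,0,0.2]]]}}

```text
clock: 59.15
tool_pos: [0.627, 0.3029, 0.1447]
eef_rot: [[-0.937, 0.351, -0.003], [0.351, 0.937, -0.0], [0.002, -0.001, -1.0]]
wrist_force: [0.3, -0.6, -0.3]
opening: 0.601
grip_force: 0.0
```

```bash
python3 pk.py
python3 - <<'E'
from lv import *
print('lever -0.6..0.6')
for h in(.2,.25,.3,.35,.4): print(h,scan(g,h))
e=lambda h:TH-h
for h in(.2,.25,.3,.35,.4):
    u=proj(t,ax+[.14*np.cos(e(h)),.14*np.sin(e(h)),.098])[0].round().astype(int);print(h,g[u[1]-2:u[1]+3,u[0]-2:u[0]+3].mean())
o=cv2.imread('pics/c7.png')[::8,::8].mean(2)
im=g[170:222,290:360]
for n,c in zip('1234',(16,25,33,41)): print(n,im[11:18,c-1:c+2].mean(1).round(),im[36:44,c-1:c+2].mean(1).round())
ys=-np.arange(-.004,.09,.002)
for x in(-.014,-.05):
    u=proj(t,[C(x,y,.026 if x>-.02 else .02) for y in ys]).astype(np.float32);print(x,cv2.remap(g.astype(np.float32),u[None,:,0],u[None,:,1],1).ravel().astype(int))
s=manip.sense();print(s['clock'],s['tool_pos'])
E
```

```text
-0.015 70.0:67 71.5:65 73.0:65 74.5:66 76.0:65 77.5:63 79.0:62 80.5:54 82.0:41 83.5:35 85.0:32 86.5:31 88.0:37 89.5:48 91.0:72 92.5:96 94.0:122 95.5:121 97.0:121 98.5:122 100.0:122 101.5:121 103.0:120 104.5:118 106.0:116 107.5:117 109.0:117 110.5:112 112.0:124 113.5:137 115.0:138 116.5:143 118.0:151 119.5:152 121.0:152 122.5:152 124.0:152 125.5:153 127.0:152 128.5:151
-0.035 70.0:86 71.5:84 73.0:85 74.5:87 76.0:87 77.5:78 79.0:50 80.5:38 82.0:32 83.5:33 85.0:32 86.5:28 88.0:55 89.5:72 91.0:72 92.5:96 94.0:120 95.5:119 97.0:119 98.5:120 100.0:122 101.5:121 103.0:117 104.5:116 106.0:115 107.5:117 109.0:109 110.5:95 112.0:67 113.5:52 115.0:54 116.5:56 118.0:57 119.5:56 121.0:57 122.5:59 124.0:57 125.5:57 127.0:57 128.5:58
-0.05 70.0:49 71.5:50 73.0:49 74.5:49 76.0:69 77.5:81 79.0:84 80.5:56 82.0:33 83.5:31 85.0:31 86.5:32 88.0:42 89.5:52 91.0:61 92.5:97 94.0:119 95.5:121 97.0:120 98.5:120 100.0:121 101.5:119 103.0:116 104.5:116 106.0:115 107.5:115 109.0:119 110.5:121 112.0:119 113.5:119 115.0:119 116.5:120 118.0:119 119.5:118 121.0:118 122.5:119 124.0:120 125.5:120 127.0:119 128.5:119
l
[... 346 characters left out ...]
172]
0.2 93.82666666666668
0.25 35.49333333333333
0.3 37.839999999999996
0.35 96.36
0.4 112.28
1 [59. 60. 62. 61. 60. 61. 44.] [76. 77. 76. 75. 78. 77. 76. 78.]
2 [49. 52. 53. 48. 45. 48. 50.] [70. 71. 70. 71. 72. 74. 73. 72.]
3 [75. 62. 40. 43. 44. 47. 44.] [66. 67. 66. 67. 67. 67. 65. 66.]
4 [84. 84. 83. 82. 81. 81. 78.] [52. 54. 54. 56. 56. 58. 60. 61.]
-0.014 [48 47 51 52 53 56 55 55 56 56 55 52 51 52 52 51 51 51 49 47 48 46 45 47
 48 44 44 44 44 42 41 39 43 52 62 71 74 76 74 74 73 72 71 71 62 37 36]
-0.05 [77 76 77 75 75 77 76 74 77 78 77 76 73 73 74 74 71 68 70 70 67 66 66 66
 66 66 66 66 64 64 64 60 60 56 55 55 55 52 53 50 49 51 48 33 31 30 41]
59.25 [0.62726326 0.29895127 0.14623948]
```

{"fn": "arm_command", "kwargs": {"steps": [[[0.06,0.0,0,0,0.2],[0.12,0.01,0,0,0.2],[0.18,0.02,0,0,0.2],[0.2,0.03,0,0,0.2],[0.2,0.03,0,0,0.2],[0.2,0.03,0,0,0.2]]]}}

```text
clock: 60.0
tool_pos: [0.4529, 0.3966, 0.1475]
eef_rot: [[-0.934, 0.358, 0.001], [0.358, 0.934, -0.0], [-0.001, 0.0, -1.0]]
wrist_force: [0.1, -0.9, 0.0]
opening: 0.597
grip_force: 0.0
```

Run:
```python
from lv import *
im=g[170:222,290:360]
for n,c in zip('1234',(16,25,33,41)): print(n,im[11:18,c-1:c+2].mean(1).round(),im[36:44,c-1:c+2].mean(1).round())
for x,z in((-.012,.026),(-.05,.02)):
    ys=-np.arange(-.006,.10,.0015)
    u=proj(t,[C(x,y,z) for y in ys]).astype(np.float32);v=cv2.remap(g.astype(np.float32),u[None,:,0],u[None,:,1],1).ravel().astype(int)
    print(x,' '.join('%.0f:%d'%(-1000*y,i) for y,i in zip(ys,v)))
print(manip.sense()['clock'],manip.sense()['tool_pos'])
```

```text
1 [124. 124. 122. 116. 152. 153. 155.] [164. 136. 145. 150. 154. 167.  95.  93.]
2 [125. 122. 127. 143. 152. 153. 156.] [163. 121. 141. 148. 191. 188. 183. 191.]
3 [125. 121. 125. 145. 153. 152. 156.] [165. 121. 141. 148. 193. 190. 185. 190.]
4 [122. 121. 119.  94. 160. 151. 155.] [164. 150. 119. 150. 162. 192. 186. 195.]
-0.012 -6:157 -5:161 -3:165 -2:165 -0:140 1:137 3:157 4:158 6:157 7:157 9:158 10:158 12:159 13:159 15:158 16:161 18:157 19:143 21:151 22:162 24:160 25:159 27:159 28:158 30:158 31:159 33:160 34:160 36:160 37:162 39:162 40:155 42:153 43:157 45:159 46:159 48:159 49:159 51:160 52:160 54:159 55:159 57:162 58:158 60:143 61:150 63:159 64:157 66:157 67:159 69:158 70:157 72:157 73:157 75:159 76:161 78:147 79:123 81:70 82:41 84:42 85:40 87:43 88:58 90:74 91:90 93:113 94:123 96:121 97:122 99:123
-0.05 -6:180 -5:181 -3:183 -2:183 -0:145 1:139 3:160 4:162 6:163 7:163 9:162 10:162 12:163 13:162 15:159 16:161 18:155 19:141 21:151 22:163 24:165 25:164 27:162 28:163 30:164 31:164 33:163 34:161 36:160 37:162 39:163 40:157 42:157 43:164 45:163 46:162 48:161 49:162 51:163 52:161 54:160 55:160 57:162 58:160 60:154 61:157 63:160 64:159 66:159 67:160 69:158 70:157 72:157 73:158 75:161 76:164 78:131 79:85 81:54 82:40 84:38 85:38 87:43 88:55 90:62 91:70 93:105 94:121 96:120 97:121 99:122
60.05 [0.4529427  0.39657156 0.14722229]
```

```bash
python3 -c "
from station import manip
print(manip.sign_off())"
```

```text
the job is handed in; nothing more can be done
None
```

The job is handed in. All four grey parts found are clamped in one gapless row in the corner, the pawl lever is on the tightening side, and the camera images put the pad at about 5–6 mm pressed in; the arm is clear of everything, but the hand-in returned no verdict.

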